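Hang and latch the belt-guard cover

TASK

Refit the yellow guard cover on the green belt-drive housing: hook its bent lip over the steel rail at the top of the sloping opening and swing it down so that it hangs centred over the opening. Then press the cover down against its spring pads and turn the wing knob clockwise to its stop, so that the hidden cam tongue sits behind the lower edge of the opening. Let go, and leave the other things on the bench where they are.

Things in the scene. Friction and masses are not known exactly. Their poses are not given: they have to be found in the camera images.
- guard_frame: Fixed sloping frame (240 wide, 8 mm thick plate) of the green belt-drive housing, a motor behind it. Origin: middle of its upper face, 112 mm above the bench. z = outward normal, x = up the slope (27.5 degrees), away from the robot at yaw 0, y = level along the frame. Opening: x -82 to 88, y -84 to 84 mm.
- rail (a point): Top middle of the rail, at frame x = 92, z = 0; frame axes. The rail is a square steel bar, 8 by 8 mm (x 88 to 96, z -8 to 0), 240 mm long along y, with free space below its far side for the cover's lip.
- lower_edge (a point): Middle of the opening's lower edge, on the plate's upper face (frame x = -82, z = 0); frame axes. The plate, 8 mm thick, runs from here 36 mm further down the slope. The latched tongue sits behind (under) it. If the cover is not pressed down, the tongue strikes this edge and cannot pass.
- pad_a_rest (a point): Foot of one of two black spring pads, 16 mm diameter, at frame x = -92, y = 68 and -68 mm. Each stands 9 mm above the plate and sinks to flush; both together push back 3 N at first, 9 N when flush. They hold an unlatched, hooked cover about 8 mm proud at the knob (0.05 rad off the face); press near the knob with 8 to 12 N to lay it flush. Latched it stays about 3 mm proud.
- cover_handle (a point): Centre of the dark bar handle of the loose yellow cover; cover axes: z outward, x towards the lip, y along the bar. Bar 12 (x) by 14 (z) by 100 mm (y), a post at each end, centre 44 mm above the cover's underside. Plate 200 (x) by 180 (y) by 6 mm; the handle is 15 mm from its centre towards the lip. About 0.4 kg. At the start it lies level on two battens, underside 40 mm above the bench.
- cover_lip (a point): Middle of the lower inner edge of the cover's bent lip, cover axes: 85 mm in +x and 60 mm in -z from the handle point. The lip is a flange 4 mm thick, 160 mm wide, at the cover's +x end, reaching 16 mm below its underside; hung, its inner face (towards the knob) is on the far side of the rail and this point is at frame x = 96 to 102, z about -16 mm.
- knob_axis (a point): On the wing knob's axis at the height to grip (30 mm above the cover's underside), 80 mm from the handle point in -x; cover axes, does not turn with the knob. The upright wing is 70 mm long, 10 thick, from 16 to 46 mm above the cover's underside, one end red, on a 26 mm hub.
- tongue_axis (a point): On the knob's axis at the tongue's top face, 11 mm below the cover's underside; cover axes. The steel tongue turns with the knob, under the red end of the wing: it reaches 32 mm from the axis, 16 mm wide, 6 mm thick.
- wing_knob (a joint): Turn of the wing knob, rad: grows clockwise seen from outside, up to a stop at 2.6 = latched. The red end (and the tongue) points at angle -0.54 - value in the cover's xy plane (from x towards y); at the stop it points along -x, to the lower edge. The tongue meets that edge from about 1.3 on. Friction 0.04 N m. It starts between 0 and 0.6: 2 to 2.6 rad to go, more than one grasp.
- hammer: Bystander, not to be disturbed: hammer. Origin at its underside.
- wrench: Bystander, not to be disturbed: wrench, flat. Origin at its underside.
- bush_a: Bystander, not to be disturbed: brass bush, 40 mm diameter, 60 mm tall, upright. Origin at its underside.
- bush_b: Bystander, not to be disturbed: brass bush, 40 mm diameter, 60 mm tall, upright. Origin at its underside.
- tape_reel: Bystander, not to be disturbed: blue reel, 100 mm diameter, 45 mm high. Origin at its underside.
- oak_block: Bystander, not to be disturbed: wooden block 120 by 60 by 45 mm. Origin at its underside.
- v_pulley: Bystander, not to be disturbed: blue pulley wheel, 110 mm diameter, 36 mm high, lying flat. Origin at its underside.

How it is judged:
By the outcome, as a careful person would: the job done as asked, in the order asked, and still so for the second after the job is handed in, with the robot touching nothing.
It also fails if it takes over 67 s, if anything falls off the work surface, if the arm or the gripper's body presses on something with over 40 N, if the wrist force passes 120 N, or if a joint passes its speed limit or range.

ROBOT

A 6-joint arm with a two-finger parallel gripper is mounted at the origin on the work surface. World frame = base frame: x ahead of the robot, y to its left, z up, the work surface at z = 0. Lengths are in m, angles in rad, forces in N, time in s.
With the tool pointing down it reaches from about 0.4 to 0.925 m from the base axis. Payload 12.5 kg.
Tool frame: the origin (TCP) lies at the very end of the fingers, on their centre line; the grasp point (between the pads) lies 19 mm behind it; z points along the fingers, y is the direction in which the jaws open and shut (so a half turn about z gives the same grasp; the last joint's range is limited). The gripper opens to 95 mm and grips with 3 to 60 N. Pads are 20 mm wide; open, the fingers measure 119 mm over their backs; the gripper's body (75 mm by 180 mm) begins 59 mm behind the grasp point.
Start: joints at [1.14, 0.491, 1.559, -0, 1.092, -0.106], TCP at [0.199, 0.592, 0.176] pointing down, gripper open.
Joint ranges: [-3.1, 3.1], [-0.84, 2.19], [0.05, 2.79], [-1.13, 4.28], [0.06, 2.93], [-2.69, 2.69]. Speed limits (rad/s): [2.22, 2.22, 2.79, 3.14, 3.14, 3.14].

INTERFACE

Orientations are given as [roll, pitch, yaw] about the fixed x, y, z axes, in that order (R = Rz(yaw) Ry(pitch) Rx(roll)).
In Python, from plant import observe, camera, ticket gives the robot as it stands.
- The arm moves only by the shell command python3 -m jog 'ROWS' [FORCE]. ROWS is JSON, a list that holds one entry, the list of rows, each a list of 5 numbers: the shift along the tool's x, y, z in mm, then the turn about the tool's z in degrees, then the finger opening in mm, from 0 to 95.1. A call has 1 to 20 rows; each row shifts and turns the commanded pose from where the row before left it, along the tool's axes as they then stand; what a row does not reach is not made up. A row lasts 1/10 s, in which the tool goes at most 50 mm and 8.59 degrees, less where a joint would pass 70% of its speed; a pose out of reach is approached as far as the arm can. A call with a gripper value outside its range is refused whole. The fingers move at their own pace and stop on an object; FORCE is the grip in N (left out, the last holds). Time passes only in rows, so rows that do not move let the fingers close. It gives the time, the measured TCP pose, the force and the opening at its end, in the units of the state.
- observe(): the state, without advancing time (a new reading comes with each control period).
- camera(name): name is "scene" or "top"; returns a dict with "image" (420x560x3 uint8, blue, green, red), "intrinsics" (3x3 intrinsics, pixels), "k1" (the pictures are not rectified: a ray, as slopes to the right and down, at radius r is drawn at 1 + k1 r^2 times it, then the intrinsics apply), "R" (3x3) and "t" (3): a world point X has camera coordinates R X + t. Camera axes: x right, y down, z forward; pixel columns grow to the right and rows downward; lengths in m; the calibration is good to about 2 mm. A picture is of the moment at which its call begins. There is no depth.
- ticket.sign_off(): hands the job in, once; it reports no verdict.
The state is a dict: "t": time; "q": joint angles; "joint_vel": joint speeds; "tau": joint torques, N m; "ee_pos": TCP position; "tool_rot": TCP orientation; "ft_force": force on the tool from outside, world axes, zero at the start; "torque": the same for the moment, N m; "grip_width": finger opening in m.
Only numpy, scipy, OpenCV 4.12 (cv2) and the standard library are available. Lean on these libraries where they do the work, as an engineer would, in place of code of your own. Each camera call takes 0.05 s, during which the arm holds its last target.

## Working session

There is one attempt and no reset: what is moved stays moved. The work goes in short steps, Python scripts to look and compute and a shell command to move; the robot and the scene stay as the last step left them, time stands still between calls to the robot, and variables do not carry over. Pictures are saved under pics/ and viewed, and the job is handed in when it is done.

```bash
ls -la && mkdir -p pics
python3 - <<'E'
from plant import observe, camera
import cv2, numpy as np
s=observe(); print(s)
for n in ("scene","top"):
    c=camera(n); cv2.imwrite(f"pics/{n}0.png",c["image"]); np.savez(f"pics/{n}0.npz",**c)
    print(n,c["intrinsics"],c["k1"],c["R"],c["t"])
E
```

```text
total 12
drwxr-xr-x  3 agent agent 4096 Dec  6 02:48 .
drwxr-xr-x 23 root  root  4096 Dec  6 02:48 ..
drwxr-xr-x  2 agent agent 4096 Dec  6 02:48 pics
{'t': 0.0, 'q': array([ 1.14038362e+00,  4.91554305e-01,  1.55947495e+00, -2.45899348e-05,
        1.09170815e+00, -1.05626812e-01]), 'joint_vel': array([ 0.00112118, -0.00019477, -0.0004157 ,  0.00060057, -0.00012104,
       -0.00062171]), 'tau': array([-2.26421807e-04, -6.12648654e+01, -2.58170253e+01,  6.92535401e-02,
        4.82962397e-02, -4.84209102e-05]), 'ee_pos': array([0.19931461, 0.59204673, 0.17555626]), 'tool_rot': array([-3.14045198e+00, -9.90045683e-05,  2.81681805e+00]), 'ft_force': array([ 0.87722642, -0.11947226, -0.76709469]), 'torque': array([0.00613793, 0.0312751 , 0.01770791]), 'grip_width': 0.09547708758581375}
scene [[483.88070105   0.         285.71120503]
 [  0.         483.88070105 213.16826993]
 [  0.           0.           1.        ]] -0.0358456440818123 [[ 0.15605734  0.98765414  0.01361625]
 [ 0.6027908  -0.08430719 -0.79343276]
 [-0.78248921  0.13202876 -0.60850559]] [-0.09877845 -0.21343858  1.80820658]
top [[406.270744     0.         280.85473381]
 [  0.         406.270744   211.43665853]
 [  0.           0.           1.        ]] -0.09826626900900859 [[-0.01737357 -0.99976931  0.01262867]
 [-0.9894758   0.01537727 -0.14387904]
 [ 0.14365165 -0.01499545 -0.9895147 ]] [0.0111261  0.49691417 1.29309406]
```

View pics/scene0.png

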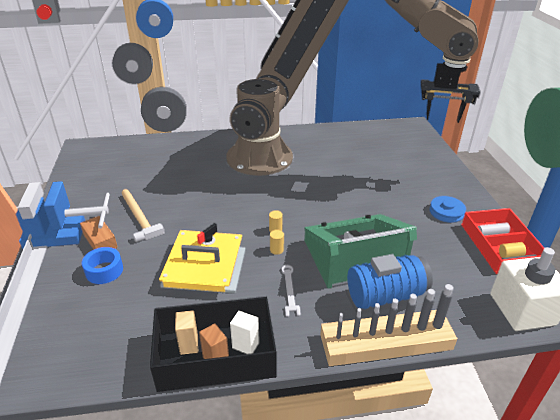

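View pics/top0.png

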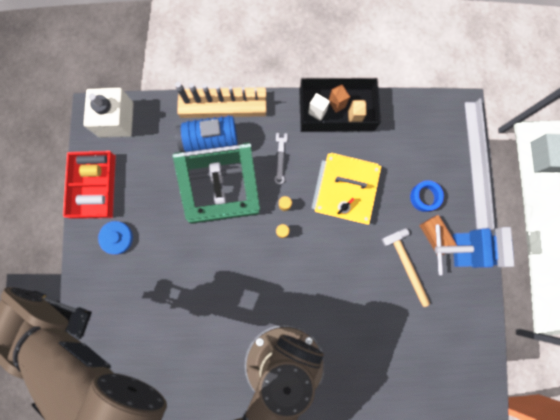

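```bash
cat > h.py <<'E'
import numpy as np, cv2
from scipy.spatial.transform import Rotation as Ro
def load(n): return dict(np.load(f"pics/{n}.npz"))
def snap(name,tag):
    from plant import camera
    c=camera(name); cv2.imwrite(f"pics/{tag}.png",c["image"]); np.savez(f"pics/{tag}.npz",**c); return c
def dist(c): return np.array([float(c["k1"]),0,0,0,0])
def proj(c,X):
    X=np.atleast_2d(np.asarray(X,float)); rv,_=cv2.Rodrigues(c["R"])
    return cv2.projectPoints(X,rv,c["t"],c["intrinsics"],dist(c))[0].reshape(-1,2)
def ray(c,uv):
    uv=np.asarray(uv,float).reshape(-1,1,2)
    n=cv2.undistortPointsIter(uv,c["intrinsics"],dist(c),None,None,(3,50,1e-12)).reshape(-1,2) 
    d=np.c_[n,np.ones(len(n))]@c["R"]; o=-c["R"].T@c["t"]
    return o,d/np.linalg.norm(d,axis=1)[:,None]
def onz(c,uv,z):
    o,d=ray(c,uv); return o+d*((z-o[2])/d[:,2])[:,None]
def tri(cs,uvs):
    A=np.zeros((3,3));b=np.zeros(3);L=[]
    for c,uv in zip(cs,uvs):
        o,d=ray(c,uv);d=d[0];P=np.eye(3)-np.outer(d,d);A+=P;b+=P@o;L.append((o,P))
    X=np.linalg.solve(A,b); return X,[np.linalg.norm(P@(X-o)) for o,P in L]
def crop(tag,x0,y0,w,h,k,out):
    im=cv2.imread(f"pics/{tag}.png")[y0:y0+h,x0:x0+w]
    cv2.imwrite(f"pics/{out}.png",cv2.resize(im,None,fx=k,fy=k,interpolation=cv2.INTER_CUBIC))
def frameR(yaw): 
    a=np.deg2rad(27.5); x=np.array([np.cos(a),0,np.sin(a)]);y=np.array([0,1.,0]);z=np.cross(x,y)
    return Ro.from_euler('z',yaw).as_matrix()@np.c_[x,y,z]
E
python3 - <<'E'
from h import *
crop("top0",160,130,240,110,3.3,"c1")
crop("scene0",150,200,290,120,2.7,"c2")
E
```

```text
(no output)
```

View pics/c1.png

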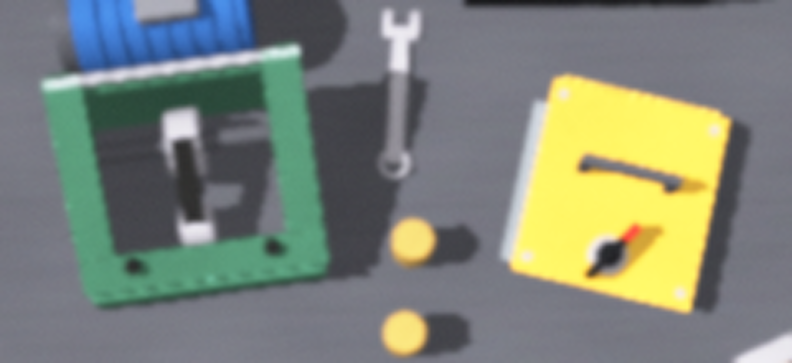

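View pics/c2.png

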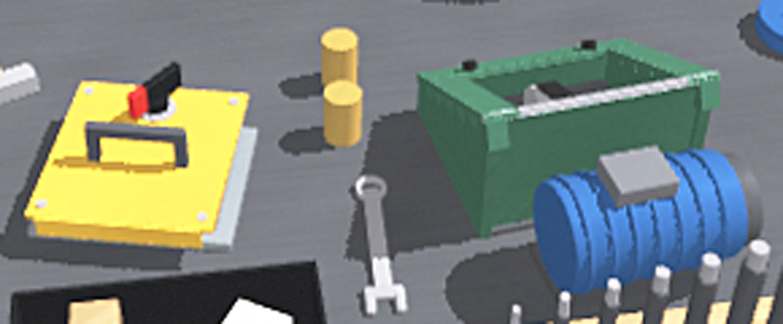

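```bash
python3 - <<'E'
from h import *
c=load("top0"); im=c["image"].astype(np.uint8); hsv=cv2.cvtColor(im,cv2.COLOR_BGR2HSV)
s=load("scene0"); hs=cv2.cvtColor(s["image"],cv2.COLOR_BGR2HSV)
def big(m): 
    cs,_=cv2.findContours(m,cv2.RETR_EXTERNAL,cv2.CHAIN_APPROX_NONE); return max(cs,key=cv2.contourArea)
my=cv2.inRange(hsv,(22,120,120),(34,255,255)); my=cv2.morphologyEx(my,cv2.MORPH_CLOSE,np.ones((9,9),np.uint8)); 
ct=big(my); r=onz(c,ct.reshape(-1,2),0.046)[:,:2]
rect=cv2.minAreaRect((r*1000).astype(np.float32)); print("cover rect mm",rect); print(cv2.boxPoints(rect))
ap=cv2.approxPolyDP(ct,5,True).reshape(-1,2); print(ap.tolist(), (onz(c,ap,0.046)*1000).round(1).tolist())
mg=cv2.inRange(hsv,(65,80,30),(90,255,255)); g=big(mg); ap=cv2.approxPolyDP(g,4,True).reshape(-1,2); print("green top",ap.tolist())
mg2=cv2.inRange(hs,(65,80,30),(90,255,255)); mg2[:, :290]=0; mg2[:,440:]=0; g=big(mg2); ap=cv2.approxPolyDP(g,4,True).reshape(-1,2); print("green scene",ap.tolist())
# red tip, handle
mr=cv2.inRange(hsv,(0,150,100),(8,255,255)); mr[:, :300]=0; print([ (cv2.contourArea(k),k.reshape(-1,2).mean(0)) for k in cv2.findContours(mr,0,1)[0]])
E
python3 - <<'E'
from h import *
crop("top0",165,135,110,95,7,"c3"); crop("top0",305,145,90,85,7,"c4"); crop("scene0",295,205,135,85,6,"c5"); crop("scene0",155,215,100,85,7,"c6")
E
```

```text
cover rect mm ((571.4248657226562, -220.08087158203125), (181.63204956054688, 206.39605712890625), 75.8577880859375)
[[ 449.1655  -282.93015]
 [ 649.30615 -333.3588 ]
 [ 693.6842  -157.2316 ]
 [ 493.54358 -106.80295]]
[[328, 154], [315, 210], [368, 223], [380, 166]] [[686.4, -157.3, 46.0], [498.6, -108.1, 46.0], [453.1, -280.0, 46.0], [643.5, -330.1, 46.0]]
green top [[250, 148], [174, 158], [190, 222], [258, 212]]
green scene [[415, 228], [329, 247], [327, 242], [340, 239], [335, 235], [346, 230], [376, 232], [411, 225], [375, 215], [305, 227], [305, 241], [330, 287], [346, 279], [350, 266], [369, 262], [372, 256], [409, 254]]
[(0.0, array([559., 419.])), (0.0, array([556. , 418.5])), (0.5, array([550.33333333, 418.66666667])), (0.0, array([541.5, 414.5])), (0.0, array([552., 413.])), (0.0, array([544., 413.])), (0.0, array([547., 412.])), (0.0, array([541., 411.])), (0.0, array([559. , 409.5])), (0.0, array([551. , 409.5])), (0.0, array([542., 409.])), (0.0, array([523., 407.])), (0.0, array([517., 403.])), (0.0, array([541.5, 402. ])), (0.0, array([536.5, 400.5])), (0.0, array([539., 399.])), (0.0, array([530., 399.])), (0.0, array([520., 398.])), (6.5, array([350.22222222, 200.77777778]))]
```

View pics/c3.png

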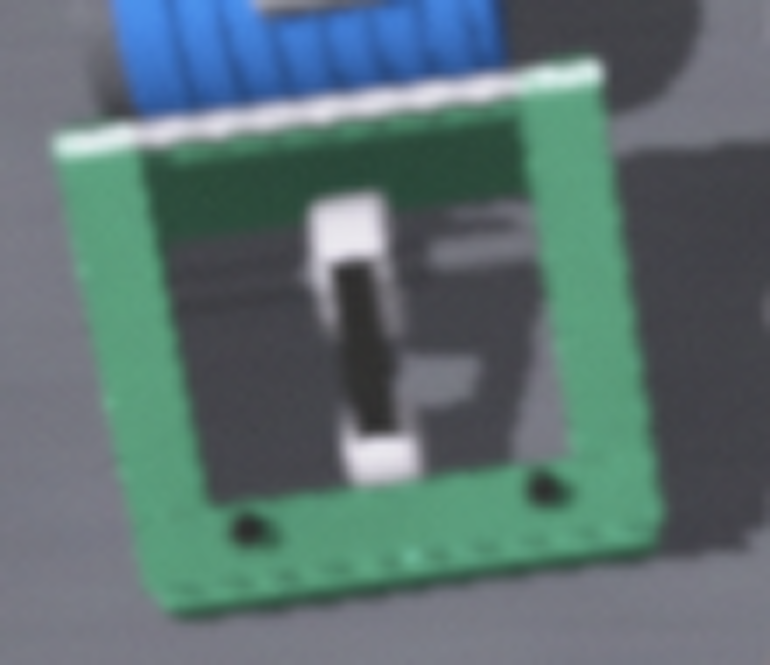

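View pics/c4.png

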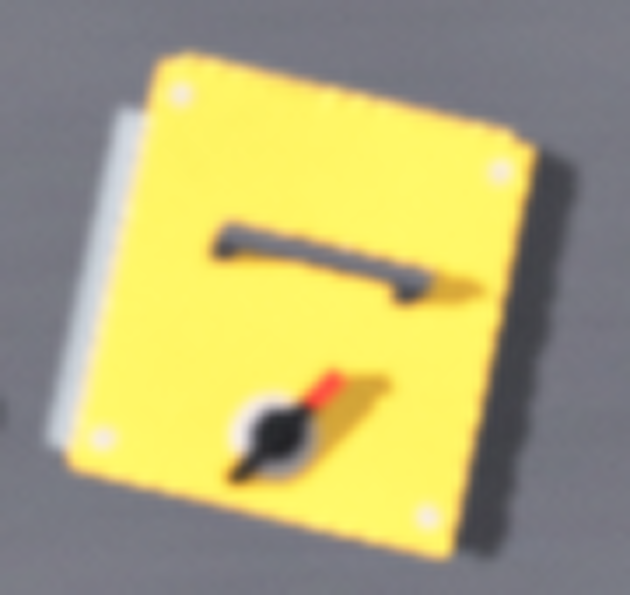

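View pics/c5.png

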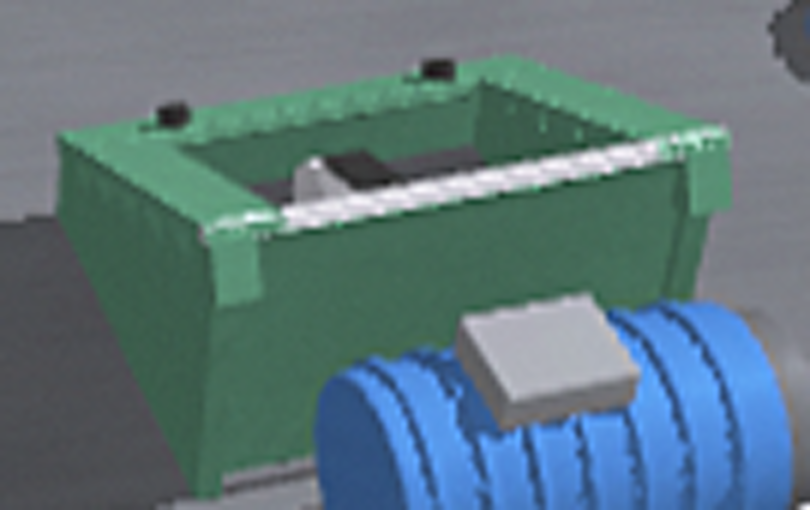

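View pics/c6.png

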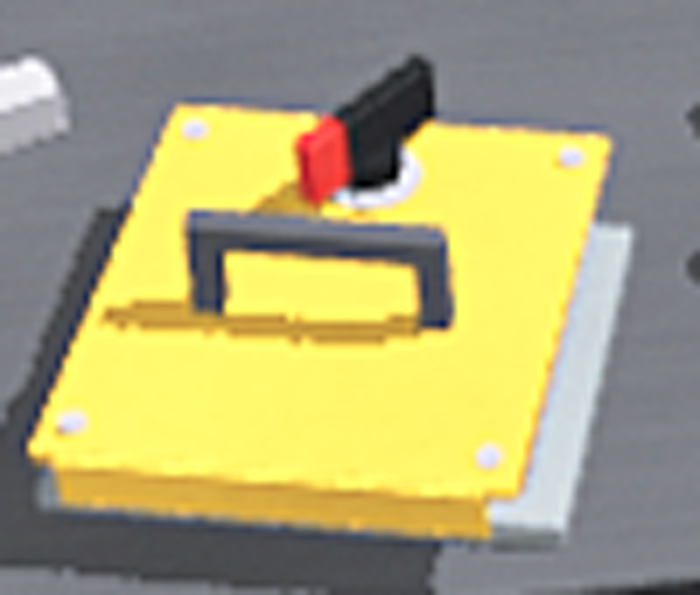

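```bash
cat > fit.py <<'E'
from h import *
from scipy.optimize import least_squares
def fit(pts,RT,x0):
    # pts: list (cam, uv, local)
    def f(p):
        R,t=RT(p); return np.concatenate([(proj(c,R@np.array(l)/1000+t)[0]-uv) for c,uv,l in pts])
    r=least_squares(f,x0,x_scale=[.1,.1,.1],loss='soft_l1'); return r.x,f(r.x).reshape(-1,2)
E
python3 - <<'E'
from fit import *
T=load("top0");S=load("scene0")
def P(off,k,u,v): return (np.array([u,v])+.5)/k-.5+off
t3=lambda u,v:P((165,135),7,u,v); t4=lambda u,v:P((305,145),7,u,v); s5=lambda u,v:P((295,205),6,u,v); s6=lambda u,v:P((155,215),7,u,v)
cov=[(T,t4(535,148),(87,-90,-38)),(T,t4(450,558),(-115,-90,-38)),(T,t4(68,468),(-115,90,-38)),(T,t4(155,55),(87,90,-38)),
(T,t4(228,232),(0,46,7)),(T,t4(425,280),(0,-46,7)),(T,t4(280,432),(-80,0,2)),
(S,s6(178,105),(-115,-90,-38)),(S,s6(608,138),(-115,90,-38)),(S,s6(520,497),(87,90,-38)),(S,s6(32,460),(87,-90,-38))]
def RTc(p): return Ro.from_euler('z',p[2]).as_matrix(), np.array([p[0],p[1],.084])
frm=[(T,t3(210,503),(-82,84,0)),(T,t3(572,460),(-82,-84,0)),(T,t3(245,525),(-92,68,8)),(T,t3(543,487),(-92,-68,8)),(T,t3(55,137),(96,120,0)),(T,t3(605,65),(96,-120,0)),
(S,s5(174,108),(-92,-68,9)),(S,s5(440,65),(-92,68,9)),(S,s5(730,130),(96,120,0)),(S,s5(203,233),(96,-120,0)),(S,s5(60,138),(-118,-120,0))]
def RTf(p): return frameR(p[2]), np.array([p[0],p[1],.112])
for nm,pts,RT,x0 in(("cover",cov,RTc,[.6,-.2,-.25]),("frame",frm,RTf,[.6,.17,0.1])):
    for sel in (None,T,S):
        q=[p for p in pts if sel is None or p[0] is sel]
        x,e=fit(q,RT,x0); print(nm,"all" if sel is None else "top" if sel is T else "scene",x.round(4)); 
        if sel is None: print(e.round(1).tolist())
# wing
for z in (.086,):
    a=onz(T,t4(335,382),z)[0]; b=onz(T,t4(240,475),z)[0]; print("wing red,black",a,b,np.arctan2(a[1]-b[1],a[0]-b[0]),np.linalg.norm(a-b),(a+b)/2)
E
```

```text
cover all [ 0.5842 -0.2215 -0.2487]
[[-1.0, -0.6], [-0.7, -0.5], [0.1, -0.3], [0.8, 0.3], [-0.2, -0.2], [-0.3, -0.5], [1.1, -1.1], [-0.2, -0.7], [0.2, -1.0], [-0.3, -1.2], [-0.2, -1.5]]
cover top [ 0.5828 -0.2217 -0.2519]
cover scene [ 0.5886 -0.2213 -0.2464]
frame all [0.5933 0.2037 0.1161]
[[-0.1, 0.2], [0.4, -0.5], [0.1, 0.1], [-0.0, -0.0], [-0.0, -0.9], [-0.7, -0.8], [-0.0, -0.4], [-0.1, -0.7], [0.3, 0.5], [-0.0, -1.0], [-0.8, -1.1]]
frame top [0.5924 0.2033 0.1107]
frame scene [0.5955 0.2034 0.1205]
wing red,black [ 0.52568676 -0.22440389  0.086     ] [ 0.48374148 -0.1793699   0.086     ] -0.8208942509615734 0.061542398719247285 [ 0.50471412 -0.2018869   0.086     ]
```

```bash
python3 -m jog '[[[0,0,-12,8.57,95],[0,0,-12,8.57,80],[0,0,-12,8.57,70],[0,0,-12,8.57,60],[0,0,-12,8.57,50],[0,0,-12,8.57,44],[0,0,-12,8.57,44],[0,0,-12,8.57,44],[0,0,-12,8.57,44],[0,0,-12,8.57,44]]]' 40
cat >> h.py <<'E'
def togo(target, yaw=None):
    """print shift in tool axes (mm) from measured pose to target TCP, after the yaw turn"""
    from plant import observe
    s=observe(); R=Ro.from_euler('xyz',s["tool_rot"]).as_matrix(); p=s["ee_pos"]
    print("t",round(float(s["t"]),2),"tcp",p.round(4),"rot",s["tool_rot"].round(4),"f",s["ft_force"].round(1),"m",s["torque"].round(2),"w",round(float(s["grip_width"])*1000,1),"q",s["q"].round(2))
    y0=s["tool_rot"][2]; y=y0 if yaw is None else yaw
    R=Ro.from_euler('xyz',[np.pi,0,y]).as_matrix()
    print("turn deg",np.rad2deg((y0-y+np.pi)%(2*np.pi)-np.pi).round(2),"shift",(R.T@(np.array(target)-p)*1000).round(1))
E
python3 -c "
from h import *
togo([.584,-.2215,.20],1.322)"
```

```text
t: 1.1
ee_pos: [0.1994, 0.5922, 0.2963]
tool_rot: [-3.141, 0.001, 1.315]
ft_force: [-0.8, -0.2, 1.0]
grip_width: 0.0444
t 1.1 tcp [0.1994 0.5922 0.2963] rot [-3.1415e+00  6.0000e-04  1.3148e+00] f [-0.8 -0.2  1. ] m [-0.12  0.05 -0.  ] w 44.4 q [1.14 0.4  1.39 0.   1.36 1.4 ]
turn deg -0.41 shift [-693.9  573.1   96.3]
```

```bash
python3 -m jog '[[[-15,12,0,0,44],[-33,27,0,0,44],[-38,31.5,0,0,44],[-38,31.5,0,0,44],[-38,31.5,0,0,44],[-38,31.5,0,0,44],[-38,31.5,0,0,44],[-38,31.5,0,0,44],[-38,31.5,0,0,44],[-38,31.5,0,0,44],[-38,31.5,0,0,44],[-38,31.5,0,0,44],[-38,31.5,0,0,44],[-38,31.5,0,0,44],[-38,31.5,0,0,44],[-38,31.5,0,0,44],[-38,31.5,0,0,44],[-38,31.5,16,0,44],[-27,22,20,0,44],[-10,8,20,0,44]]]' && python3 -c "
from h import *
togo([.584,-.2215,.065],1.322)
snap('scene','s1')
crop('s1',140,130,160,170,3.5,'s1c')"
```

```text
t: 3.1
ee_pos: [0.5832, -0.2222, 0.2389]
tool_rot: [-3.141, 0.0, 1.319]
ft_force: [0.5, 0.5, -0.4]
grip_width: 0.0441
t 3.1 tcp [ 0.5832 -0.2222  0.2389] rot [-3.1409e+00  1.0000e-04  1.3188e+00] f [ 0.5  0.5 -0.4] m [-0.07  0.07  0.06] w 44.1 q [-0.47  0.44  1.48 -0.    1.23 -0.22]
turn deg -0.18 shift [  0.9   0.6 173.9]
```

View pics/s1c.png

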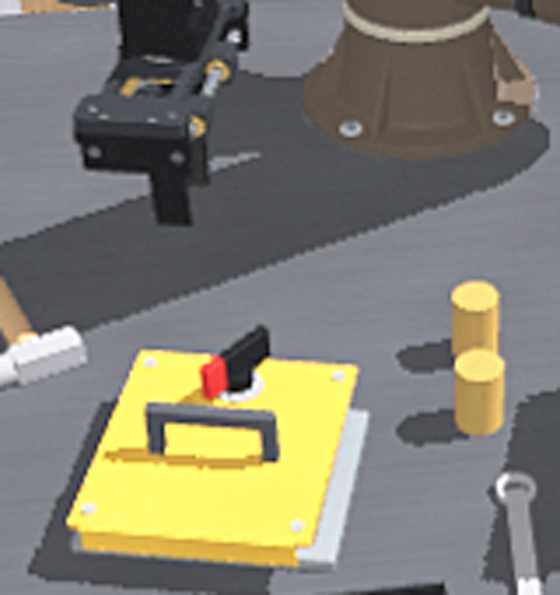

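```bash
python3 -m jog '[[[0.5,0.5,15,0,40],[0,0,25,0,40],[0,0,25,0,40],[0,0,25,0,40],[0,0,20,0,40],[0,0,15,0,40],[0,0,0,0,40]]]' 40 && python3 -c "
from h import *
togo([.584,-.2215,.065],1.322)
snap('scene','s2')
crop('s2',140,130,160,170,3.5,'s2c')"
```

```text
t: 3.85
ee_pos: [0.5822, -0.2178, 0.1142]
tool_rot: [-3.138, -0.001, 1.321]
ft_force: [0.6, 0.1, 0.1]
grip_width: 0.04
t 3.85 tcp [ 0.5822 -0.2178  0.1142] rot [-3.1382e+00 -9.0000e-04  1.3214e+00] f [0.6 0.1 0.1] m [-0.09  0.13  0.02] w 40.0 q [-0.46  0.55  1.63  0.    0.96 -0.21]
turn deg -0.03 shift [-3.2  2.6 49.2]
```

View pics/s2c.png

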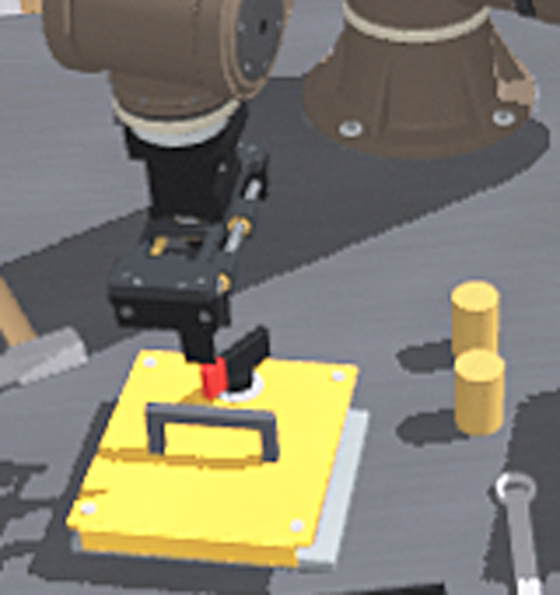

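```bash
python3 -c "
from h import *
c=load('s2'); print(proj(c,[[.5822,-.2178,.1142],[.584,-.2215,.084],[.5065,-.2018,.07]]))
togo([.584,-.2215,.065],1.322)"
```

```text
[[200.38016433 238.31099618]
 [200.05550792 247.62520021]
 [207.19096079 232.37534223]]
t 3.9 tcp [ 0.5829 -0.2181  0.1156] rot [-3.1401e+00 -5.0000e-04  1.3214e+00] f [ 0.4 -0.6  0.7] m [-0.17  0.08  0.02] w 40.1 q [-0.46  0.55  1.63  0.    0.96 -0.21]
turn deg -0.03 shift [-3.   1.9 50.6]
```

```bash
python3 -c "
from h import *
c=load('s2'); im=c['image'].astype(np.uint8).copy()
for f in (.020,-.020):
  for z in (0.1142,.14):
    y=1.3214; p=np.array([.5825,-.218,z])+f*np.array([np.sin(y),-np.cos(y),0]); print(f,z,proj(c,p))
crop('s2',165,195,80,70,9,'s2d')"
```

```text
0.02 0.1142 [[198.49920994 243.43380431]]
0.02 0.14 [[197.51500326 235.73211786]]
-0.02 0.1142 [[202.06592877 233.47542326]]
-0.02 0.14 [[201.15303772 225.8413852 ]]
```

View pics/s2d.png

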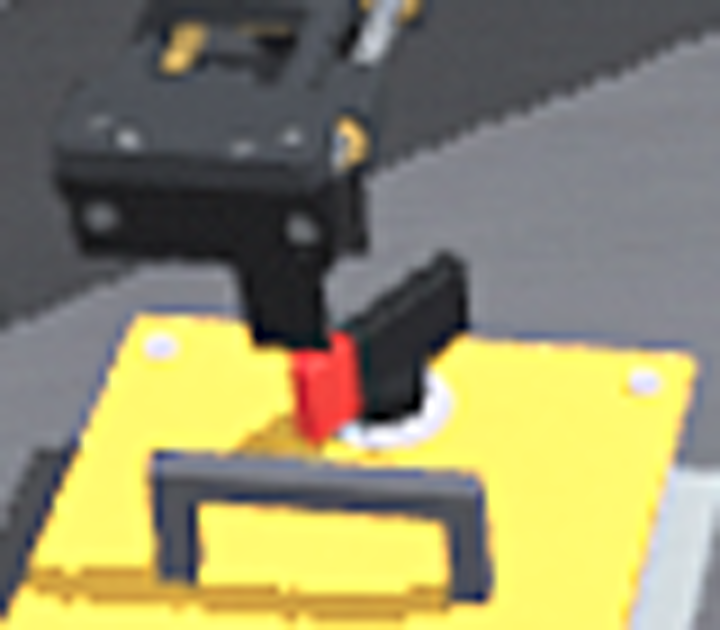

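```bash
python3 -c "
from h import *
c=load('s1'); y=1.319
for f in (.022,-.022,.034):
    p=np.array([.5832,-.2222,.2389])+f*np.array([np.sin(y),-np.cos(y),0]); print(f,proj(c,p))
c=load('scene0'); y=2.8168
for f in (.0475,-.0475):
    p=np.array([.1993,.592,.1755])+f*np.array([np.sin(y),-np.cos(y),0]); print(f,proj(c,p))
c=load('top0')
for f in (.0475,-.0475):
    p=np.array([.1993,.592,.1755])+f*np.array([np.sin(y),-np.cos(y),0]); print(f,proj(c,p))
crop('scene0',400,60,100,80,7,'z0');crop('top0',0,260,130,110,6,'z1')
snap('top','t2');crop('t2',280,130,120,120,5,'t2c')"
```

```text
0.022 [[191.52308082 205.08363723]]
-0.022 [[195.94861887 194.55305435]]
0.034 [[190.27048186 208.06589454]]
0.0475 [[454.157475   130.72933783]]
-0.0475 [[425.45996576 128.0609162 ]]
0.0475 [[ 65.312025   303.96171916]]
-0.0475 [[ 94.67512695 314.76425911]]
```

View pics/z0.png

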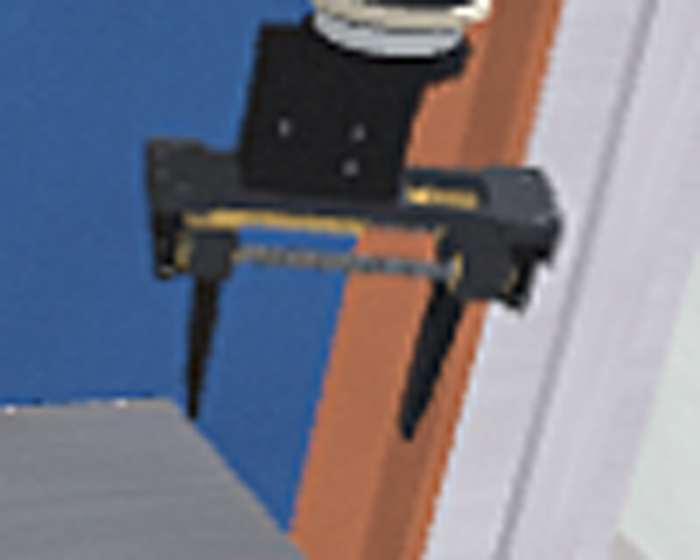

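View pics/t2c.png

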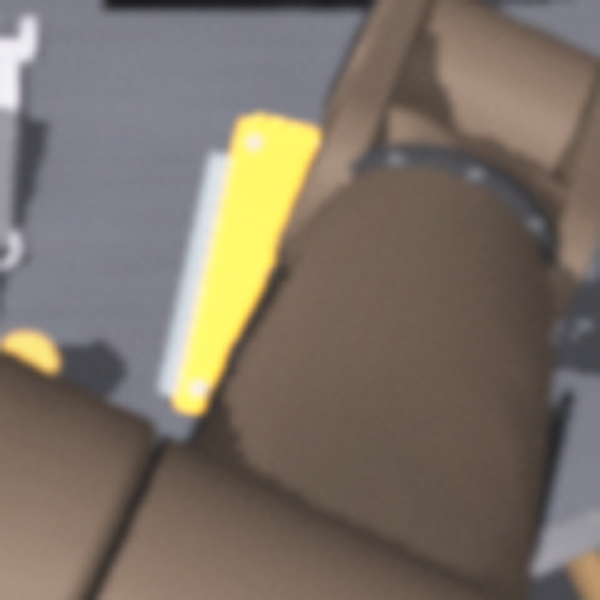

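View pics/z1.png

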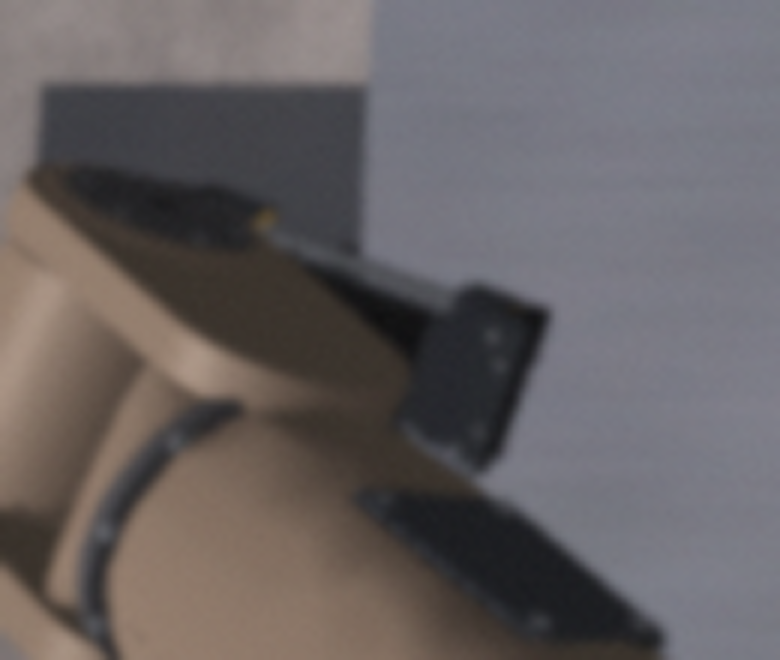

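```bash
python3 -c "
from h import *
y=2.8168; T=load('top0');S=load('scene0')
for z in (.2535,.30):
  for f in (.09,-.09):
    for g in (.0375,-.0375):
      p=np.array([.1993,.592,z])+f*np.array([np.sin(y),-np.cos(y),0])+g*np.array([np.cos(y),np.sin(y),0]); print(z,f,g,proj(T,p),proj(S,p))
print('base',proj(T,[0,0,0]),proj(S,[0,0,0]))
# base-plate circle
print(proj(T,[[.1,0,0],[-.1,0,0],[0,.1,0],[0,-.1,0]]),proj(S,[[.1,0,0],[0,.1,0],[0,-.1,0]]))
crop('top0',235,315,100,100,6,'z2');crop('scene0',215,70,90,110,6,'z3')"
```

```text
0.2535 0.09 0.0375 [[ 33.09992383 313.94999861]] [[471.17095155 105.69523944]]
0.2535 0.09 -0.0375 [[ 42.13900148 287.88023586]] [[474.36986944 115.60478234]]
0.2535 -0.09 0.0375 [[ 91.94075497 336.29153627]] [[416.2047218 100.8823005]]
0.2535 -0.09 -0.0375 [[101.03813928 309.57974046]] [[417.28597562 110.48736713]]
0.3 0.09 0.0375 [[ 23.14857388 315.61522801]] [[474.58739504  92.51715038]]
0.3 0.09 -0.0375 [[ 32.52132935 288.49422142]] [[477.9850876  102.08594099]]
0.3 -0.09 0.0375 [[ 84.06729861 339.04409157]] [[418.64278151  87.76869778]]
0.3 -0.09 -0.0375 [[ 93.53755228 311.204651  ]] [[419.8430497  97.0334241]]
base [[284.29963571 365.29294369]] [[259.29386821 156.08619829]]
[[283.7455512  333.97155111]
 [284.85439719 396.70926798]
 [253.32874772 365.85704899]
 [315.19430305 364.54691317]] [[262.45570455 170.34412325]
 [285.70774293 154.25720673]
 [232.50715207 157.95395735]]
```

View pics/z2.png

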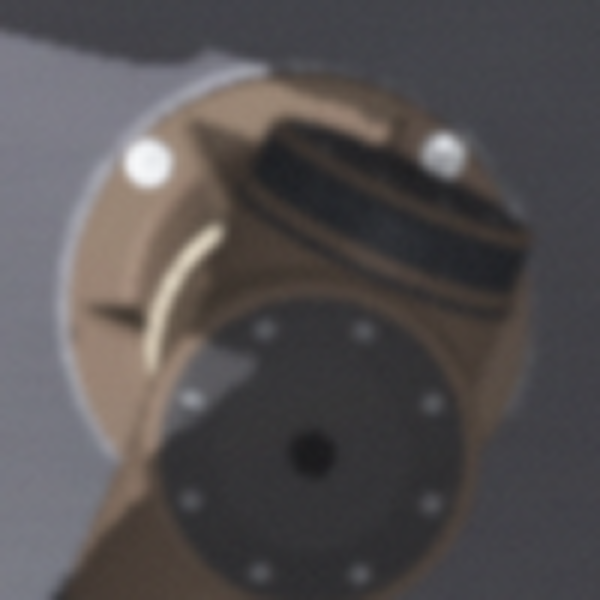

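View pics/z3.png

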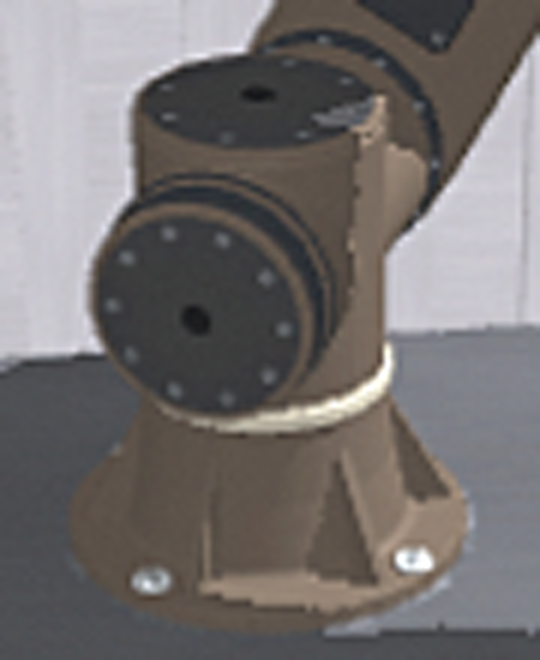

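```bash
python3 -c "
from h import *
y=2.8168; T=load('top0');S=load('scene0')
for s in ((421.4,80.5),(422,86)):
  X,e=tri([T,S],[(90.8,311.7),s]); print(X,e)
  d=X-np.array([.1993,.592,.1755]); print('jaw',d[:2]@[np.sin(y),-np.cos(y)],'x',d[:2]@[np.cos(y),np.sin(y)],'z',d[2])
# Bench edges / known things in both views: bush tops
crop('top0',255,185,60,60,10,'z4');crop('scene0',255,200,50,60,10,'z5')
crop('s2',160,150,120,100,6,'z6')"
```

```text
[0.21137269 0.48185274 0.35610591] [np.float64(0.005066481787859758), np.float64(0.005066481787859647)]
jaw -0.10053587573888666 x -0.04659084106334058 z 0.18060591339574766
[0.20931479 0.48933153 0.33728251] [np.float64(0.004022667433168268), np.float64(0.004022667433168194)]
jaw -0.09410480543216233 x -0.04225396141471392 z 0.16178250635340646
```

View pics/z6.png

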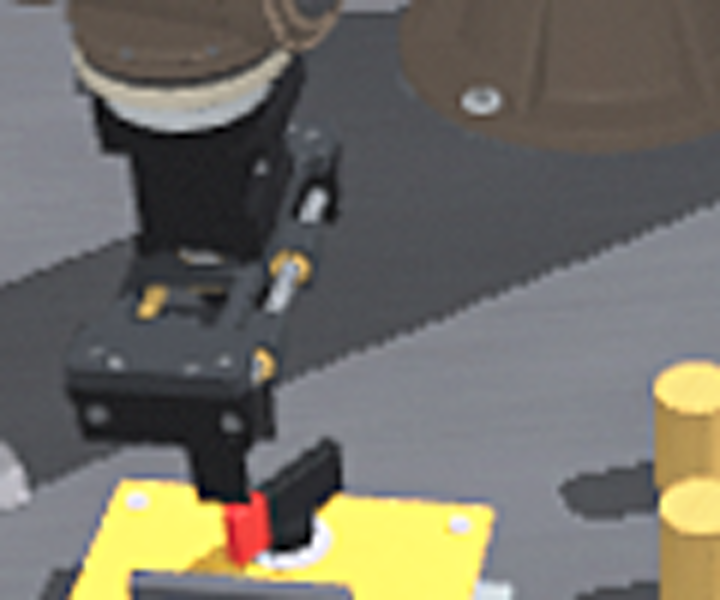

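```bash
python3 -c "
from h import *
S=load('s2'); y=1.3214; a=np.array([np.sin(y),-np.cos(y),0]);b=np.array([np.cos(y),np.sin(y),0])
print('cam',-S['R'].T@S['t'], (S['R']@[.5825,-.218,.114]+S['t'])[2])
for f,g,z in ((.09,.0375,.192),(.09,-.0375,.192),(.09,.0375,.23),(.09,-.0375,.23),(-.09,.0375,.23),(.026,0,.114)):
  print(f,g,z,proj(S,np.array([.5825,-.218,z])+f*a+g*b))
"
```

```text
cam [ 1.55897605 -0.15917073  0.93229964] 1.2542547147421812
0.09 0.0375 0.192 [[204.00319437 239.05378176]]
0.09 -0.0375 0.192 [[172.74540093 236.78408043]]
0.09 0.0375 0.23 [[202.52324761 226.46542201]]
0.09 -0.0375 0.23 [[170.62748537 224.21530306]]
-0.09 0.0375 0.23 [[218.39073698 182.92073878]]
0.026 0 0.114 [[197.95642645 245.0302204 ]]
```

```bash
python3 -m jog '[[[-1,1,10,0,40],[-1,1,10,0,40],[0,0,5,0,40],[0,0,0,0,40],[0,0,0,0,40]]]' 40 && python3 -c "
from h import *
togo([.584,-.2215,.065],1.322)
snap('scene','s3')
crop('s3',165,195,80,70,9,'s3d')"
```

```text
t: 4.45
ee_pos: [0.5847, -0.2212, 0.0906]
tool_rot: [-3.141, -0.0, 1.321]
ft_force: [0.4, -0.3, 0.7]
grip_width: 0.0401
t 4.45 tcp [ 0.5847 -0.2212  0.0906] rot [-3.1414e+00 -1.0000e-04  1.3210e+00] f [ 0.4 -0.3  0.7] m [-0.15  0.04  0.02] w 40.1 q [-0.47  0.58  1.65  0.    0.91 -0.22]
turn deg -0.06 shift [-0.4 -0.6 25.6]
```

View pics/s3d.png

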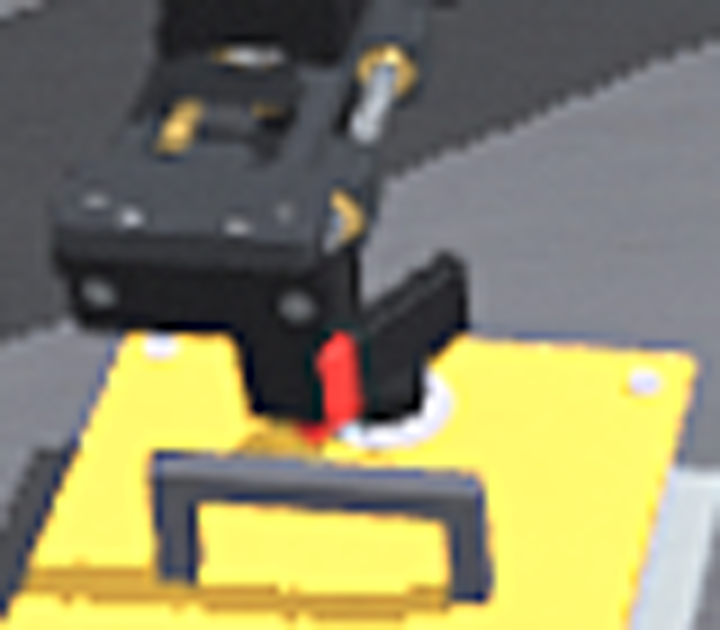

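```bash
python3 -m jog '[[[0,0,6,0,40],[0,0,6,0,40],[0,0,6,0,40],[0,0,5,0,40],[0,0,0,0,40]]]' 40 && python3 -c "
from h import *
togo([.584,-.2215,.065],1.322)
snap('scene','s4')
crop('s4',165,195,80,70,9,'s4d')"
```

```text
t: 5.0
ee_pos: [0.5843, -0.221, 0.0667]
tool_rot: [-3.14, -0.0, 1.321]
ft_force: [-0.5, -0.3, -0.7]
grip_width: 0.0401
t 5.0 tcp [ 0.5843 -0.221   0.0667] rot [-3.1402e+00 -4.0000e-04  1.3211e+00] f [-0.5 -0.3 -0.7] m [-0.04  0.08  0.03] w 40.1 q [-0.47  0.61  1.67  0.    0.86 -0.22]
turn deg -0.05 shift [-0.5 -0.2  1.7]
```

View pics/s4d.png

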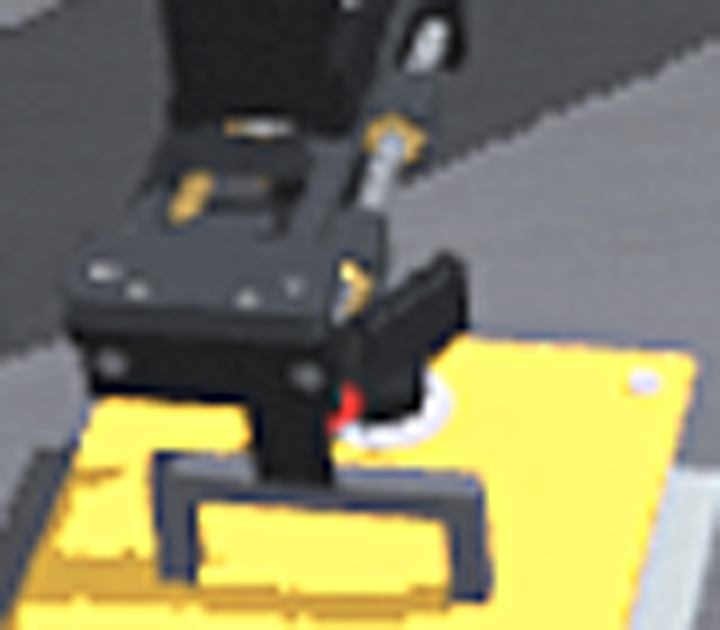

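```bash
python3 -m jog '[[[0,0,0,0,30],[0,0,0,0,20],[0,0,0,0,15],[0,0,0,0,9],[0,0,0,0,8],[0,0,0,0,8]]]' 10 && python3 -c "
from h import *
togo([.584,-.2215,.065],1.322)"
```

```text
t: 5.65
ee_pos: [0.5847, -0.2212, 0.0677]
tool_rot: [3.142, -0.0, 1.321]
ft_force: [-0.0, 0.6, 0.0]
grip_width: 0.0082
t 5.65 tcp [ 0.5847 -0.2212  0.0677] rot [ 3.1415e+00 -1.0000e-04  1.3211e+00] f [-0.   0.6  0. ] m [-0.2   0.02 -0.01] w 8.2 q [-0.47  0.61  1.67  0.    0.87 -0.22]
turn deg -0.05 shift [-0.5 -0.6  2.7]
```

```bash
python3 -c "
from h import *
snap('scene','s5')
crop('s5',165,195,80,70,9,'s5d')
togo([.584,-.2215,.065],1.322)"
```

```text
t 5.7 tcp [ 0.5847 -0.2212  0.0677] rot [ 3.1415e+00 -1.0000e-04  1.3210e+00] f [-1.1 -0.2  0.1] m [-0.09  0.07 -0.  ] w 8.6 q [-0.47  0.61  1.67  0.    0.87 -0.22]
turn deg -0.06 shift [-0.4 -0.6  2.7]
```

View pics/s5d.png

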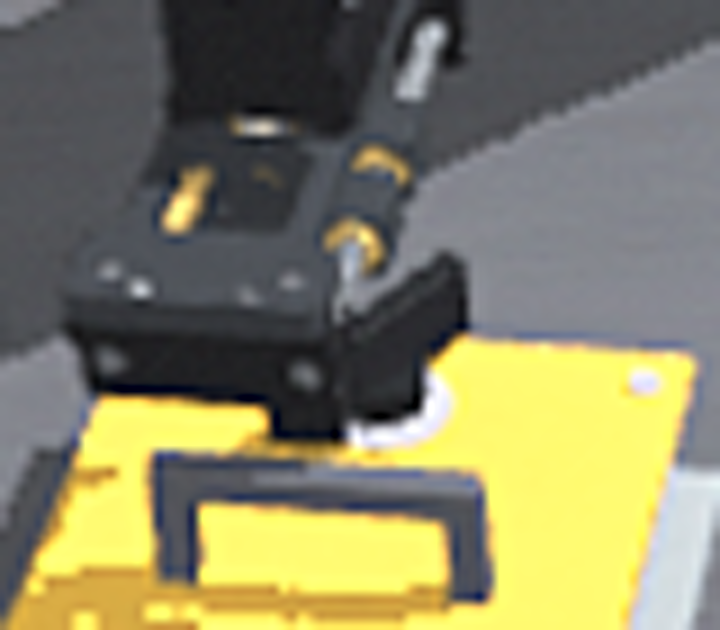

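```bash
python3 -c "
from h import *
from scipy.optimize import least_squares
S=load('s5')
obs=[((.1993,.592,.1755),2.8168,.0475,-1,(427.1,119.3)),((.1993,.592,.1755),2.8168,.0475,1,(458.1,122.4)),
((.5832,-.2222,.2389),1.319,.022,1,(189,193.4)),((.5825,-.218,.1145),1.3214,.020,1,(197.8,233.3)),((.5845,-.2212,.0906),1.321,.02,1,(197,241.1)),((.5845,-.221,.0667),1.321,.02,1,(197.6,248.4)),((.5847,-.2212,.0677),1.321,.0043,1,(199,243.6))]
for k in (.003,.006,.010):
  def f(o):
    r=[]
    for p,y,w,s,uv in obs:
      a=np.array([np.sin(y),-np.cos(y),0]);b=np.array([np.cos(y),np.sin(y),0])
      r.append(proj(S,np.array(p)+b*o[0]+a*(o[1]+s*(w+k))+[0,0,o[2]])[0]-uv)
    return np.concatenate(r)
  r=least_squares(f,[0,0,0]); print(k,r.x.round(4)); print(f(r.x).reshape(-1,2).round(1).tolist())
  def g(o): return f([0,0,o[0]])
  r=least_squares(g,[0]); print(k,r.x.round(4)); print(g(r.x).reshape(-1,2).round(1).tolist())
"
```

```text
0.003 [ 0.0001 -0.      0.0352]
[[-0.6, -0.8], [-0.7, -1.1], [0.7, 0.4], [-0.9, 0.2], [-0.5, 0.3], [-0.1, 0.0], [-0.1, 0.6]]
0.003 [0.0352]
[[-0.6, -0.8], [-0.7, -1.1], [0.6, 0.4], [-0.9, 0.2], [-0.5, 0.3], [-0.1, 0.0], [-0.2, 0.6]]
0.006 [ 0.0005 -0.0012  0.0363]
[[-1.8, -1.3], [-0.1, -1.4], [0.6, 0.5], [-1.0, 0.4], [-0.5, 0.4], [-0.1, 0.2], [-0.2, 0.7]]
0.006 [0.0369]
[[-1.4, -1.3], [0.4, -1.5], [0.2, 0.5], [-1.3, 0.5], [-0.8, 0.5], [-0.4, 0.3], [-0.5, 0.8]]
0.01 [ 0.001  -0.0028  0.0378]
[[-3.4, -1.9], [0.8, -1.8], [0.5, 0.6], [-1.1, 0.6], [-0.6, 0.6], [-0.2, 0.4], [-0.3, 0.9]]
0.01 [0.0392]
[[-2.5, -2.1], [1.8, -2.0], [-0.3, 0.7], [-1.8, 0.8], [-1.3, 0.9], [-0.9, 0.7], [-1.0, 1.2]]
```

```bash
python3 -m jog '[[[0,0,0,0,20],[0,0,0,0,32],[0,0,6,0,36],[0,0,10,0,36],[0,0,10,0,36],[-0.5,-0.5,8,0,36],[0,0,0,0,36]]]' 10 && python3 -c "
from h import *
togo([.584,-.2215,.032],1.322)
snap('scene','s6')
crop('s6',165,195,80,70,9,'s6d')"
```

```text
t: 6.4
ee_pos: [0.5833, -0.2213, 0.032]
tool_rot: [-3.139, -0.001, 1.321]
ft_force: [-0.6, -0.2, 1.2]
grip_width: 0.036
t 6.4 tcp [ 0.5833 -0.2213  0.032 ] rot [-3.1391e+00 -6.0000e-04  1.3210e+00] f [-0.6 -0.2  1.2] m [-0.11  0.08 -0.01] w 36.0 q [-0.47  0.66  1.69  0.    0.8  -0.22]
turn deg -0.06 shift [-0.   0.8 -0. ]
```

View pics/s6d.png

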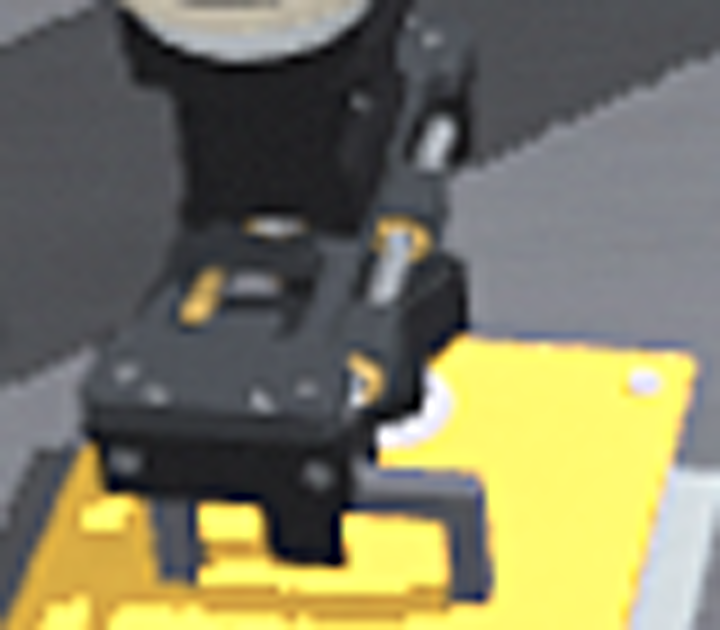

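```bash
python3 -m jog '[[[0,0,0,0,25],[0,0,0,0,15],[0,0,0,0,8],[0,0,0,0,8],[0,0,0,0,8],[0,0,0,0,8]]]' 55 && python3 -c "
from h import *
togo([.584,-.2215,.032],1.322)
snap('scene','s7')
crop('s7',165,195,80,70,9,'s7d')"
```

```text
t: 7.05
ee_pos: [0.5842, -0.2216, 0.034]
tool_rot: [3.141, -0.0, 1.321]
ft_force: [-0.1, 0.7, 2.3]
grip_width: 0.0116
t 7.05 tcp [ 0.5842 -0.2216  0.034 ] rot [ 3.141  -0.      1.3209] f [-0.1  0.7  2.3] m [-0.05  0.09 -0.11] w 11.6 q [-0.47  0.65  1.69  0.    0.8  -0.22]
turn deg -0.06 shift [ 0.1 -0.3  2. ]
```

View pics/s7d.png

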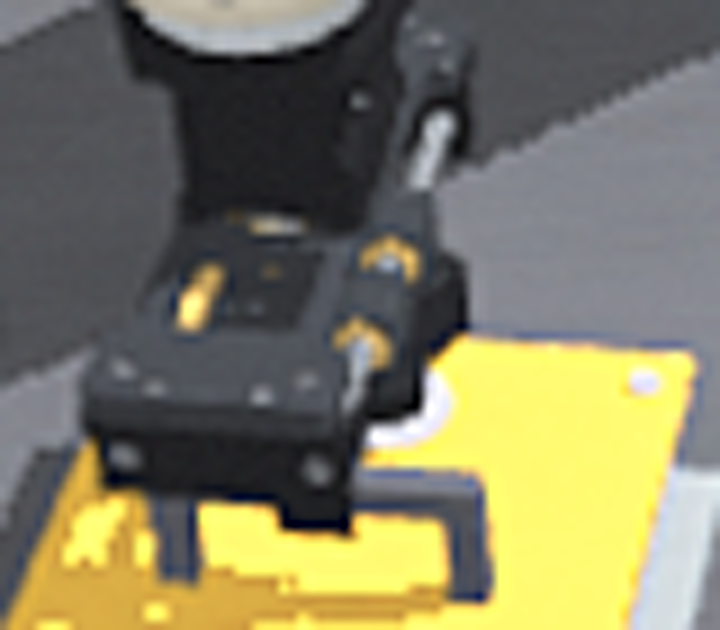

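```bash
python3 -m jog '[[[0,0,-3,0,8],[0,0,-6,0,8],[0,0,-10,0,8],[0,0,-14,0,8],[0,0,-18,0,8],[0,0,-22,0,8],[0,0,-25,0,8],[0,0,-25,0,8],[0,0,-25,0,8],[0,0,-20,0,8],[0,0,-14,0,8],[0,0,-8,0,8],[0,0,0,0,8]]]' && python3 -c "
from h import *
togo([.6033,.2048,.224],1.6863)
snap('scene','s8')
crop('s8',120,120,180,150,4,'s8d')"
```

```text
t: 8.4
ee_pos: [0.5842, -0.2217, 0.2252]
tool_rot: [3.14, 0.0, 1.321]
ft_force: [0.1, 0.1, -4.4]
grip_width: 0.0117
t 8.4 tcp [ 0.5842 -0.2217  0.2252] rot [3.1395e+00 4.0000e-04 1.3211e+00] f [ 0.1  0.1 -4.4] m [-0.14 -0.02 -0.01] w 11.7 q [-0.47  0.45  1.5   0.    1.19 -0.22]
turn deg -20.93 shift [421.4  68.1   1.2]
```

View pics/s8d.png

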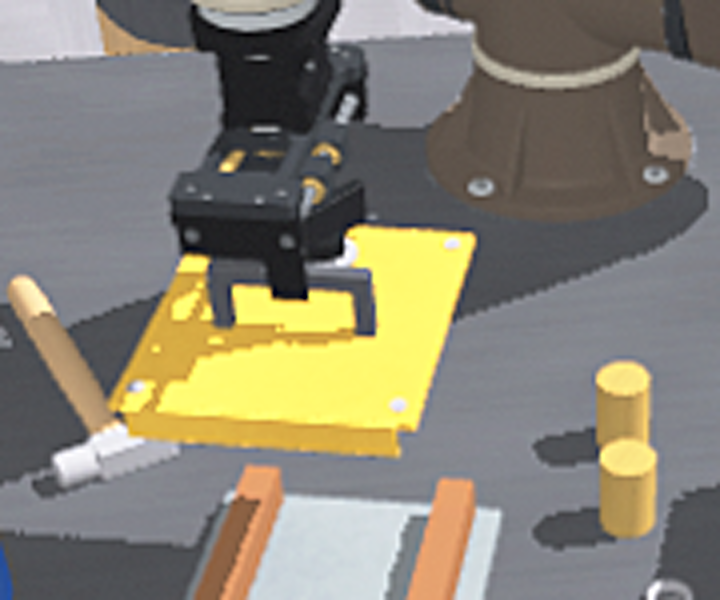

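```bash
python3 -c "
from h import *
S=load('s8'); h=np.array([.5842,-.2216,.2252+.0505]); R=Ro.from_euler('z',1.321-np.pi/2).as_matrix()
for l in ((-115,90,-38),(87,90,-38),(87,-90,-38),(0,50,0),(0,-50,0)): print(l,proj(S,h+R@np.array(l)/1000))
"
```

```text
(-115, 90, -38) [[238.60445657 176.87978666]]
(87, 90, -38) [[223.54765606 225.22310096]]
(87, -90, -38) [[146.76209975 219.82055965]]
(0, 50, 0) [[213.05826762 188.80696326]]
(0, -50, 0) [[172.0182944  186.16502649]]
```

```bash
python3 -m jog '[[[0,0,0,-3,8],[0,0,0,-5,8],[0,0,0,-5,8],[0,0,0,-5,8],[0,0,0,-2.93,8],[12,1.9,0,0,8],[24,3.9,0,0,8],[36,5.8,0,0,8],[42,6.8,0,0,8],[42,6.8,0,0,8],[42,6.8,0,0,8],[42,6.8,0,0,8],[42,6.8,0,0,8],[42,6.8,0,0,8],[38,6.2,0,0,8],[28,4.5,0,0,8],[19.4,3.1,0,0,8],[12,2,0,0,8],[0,0,0,0,8],[0,0,0,0,8]]]' && python3 -c "
from h import *
togo([.6033,.2048,.224],1.6863)
snap('scene','s9');snap('top','t9')
crop('s9',270,110,190,170,4,'s9d');crop('t9',140,100,160,150,5,'t9d')"
```

```text
t: 10.45
ee_pos: [0.6029, 0.2044, 0.2234]
tool_rot: [-3.141, 0.0, 1.686]
ft_force: [-0.1, 0.0, -4.6]
grip_width: 0.0115
t 10.45 tcp [0.6029 0.2044 0.2234] rot [-3.141e+00  3.000e-04  1.686e+00] f [-0.1  0.  -4.6] m [-0.14 -0.09 -0.01] w 11.5 q [ 0.22  0.47  1.47 -0.    1.21  0.11]
turn deg -0.02 shift [ 0.3  0.4 -0.6]
```

View pics/s9d.png

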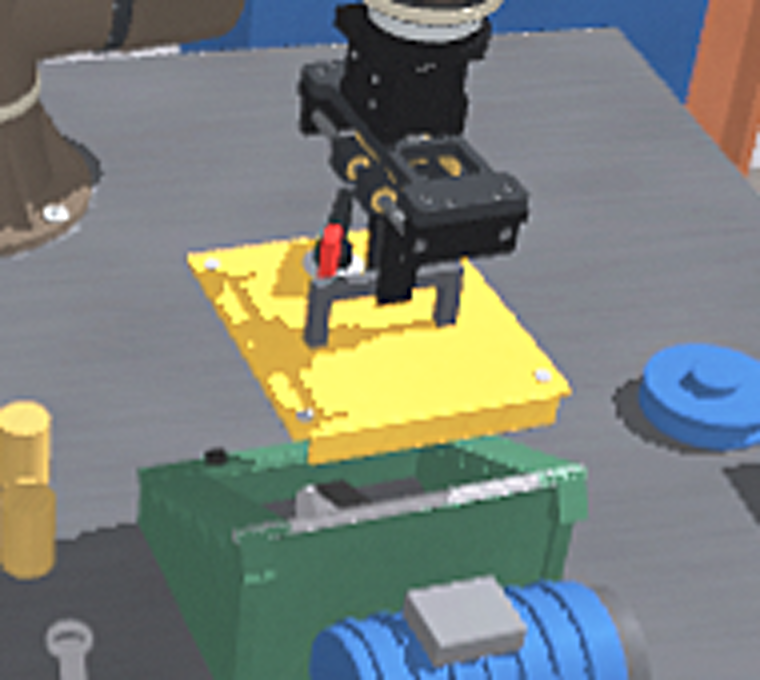

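View pics/t9d.png

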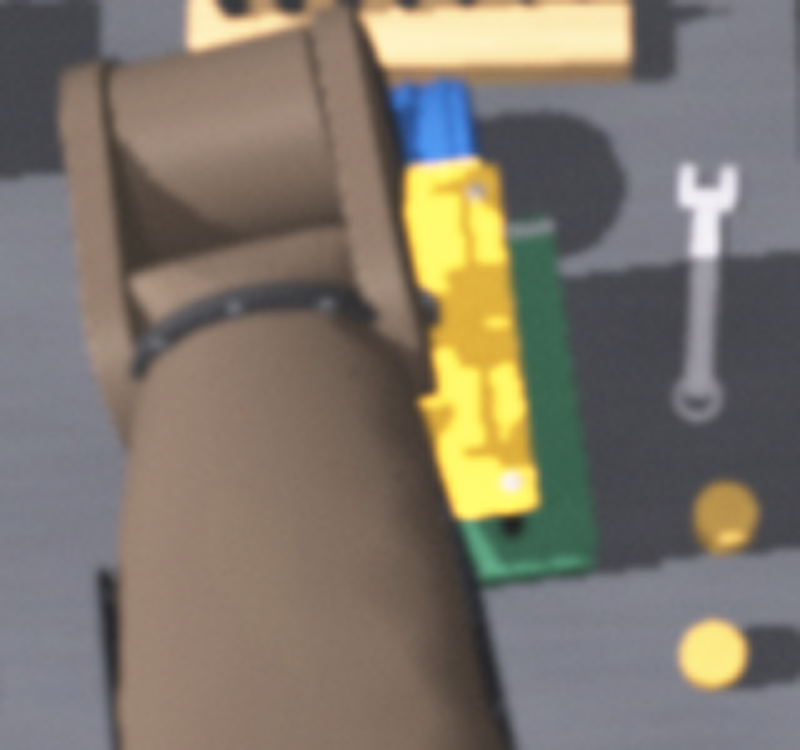

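```bash
python3 -c "
from h import *
from scipy.optimize import least_squares
S=load('s9');T=load('t9')
obs=[(S,(89,-80,-60),(348,224.8)),(S,(89,80,-60),(408.8,216.3)),(S,(87,-90,-38),(343.8,219.5)),(S,(87,90,-38),(412.5,207.5)),(S,(-115,-90,-38),(317,173.8)),(T,(87,-90,-38),(240,132.7)),(T,(-115,-90,-38),(247.7,202.3))]
ch=np.array([.6029,.2044,.2234+.0505])
R0=Ro.from_euler('z',1.686-np.pi/2).as_matrix()
def f(o):
  R=R0@Ro.from_euler('y',o[3]).as_matrix()
  return np.concatenate([proj(c,ch+o[:3]+R@np.array(l)/1000)[0]-uv for c,l,uv in obs])
print(f([0,0,0,0]).reshape(-1,2).round(1).tolist())
r=least_squares(f,[0,0,0,0]); print(r.x.round(4),f(r.x).reshape(-1,2).round(1).tolist())
"
```

```text
[[-0.4, 0.0], [-0.2, -1.8], [0.4, -1.8], [0.9, -1.3], [-0.2, -1.3], [-2.1, -0.6], [-1.5, -1.4]]
[-0.001  -0.0008 -0.0046 -0.0071] [[-0.9, 1.2], [-0.9, -0.6], [-0.2, -0.6], [0.2, -0.1], [-0.6, 0.2], [-1.7, 0.1], [-1.0, -0.8]]
```

```bash
python3 -m jog '[[[0.3,2,8,0,8],[0,0,12,0,8],[0,0,14,0,8],[0,0,14,0,8],[0,0,8,0,8],[0,0,4,0,8],[0,0,0,0,8],[0,0,0,0,8]]]' && python3 -c "
from h import *
togo([.6033,.2048,.158],1.6863)
snap('scene','s10')
crop('s10',290,150,170,150,4.4,'s10d')"
```

```text
t: 11.35
ee_pos: [0.6054, 0.2055, 0.1641]
tool_rot: [3.141, -0.0, 1.686]
ft_force: [-0.1, -0.2, -3.1]
grip_width: 0.0114
t 11.35 tcp [0.6054 0.2055 0.1641] rot [ 3.1409e+00 -2.0000e-04  1.6864e+00] f [-0.1 -0.2 -3.1] m [-0.01 -0.05 -0.  ] w 11.4 q [0.22 0.52 1.54 0.   1.08 0.11]
turn deg 0.01 shift [-0.5 -2.2  6.1]
```

View pics/s10d.png

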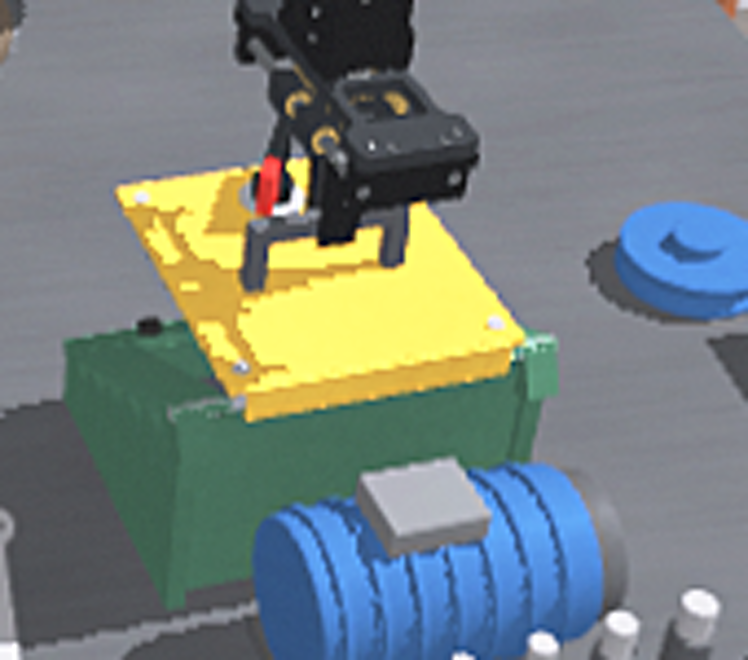

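```bash
python3 -c "
from h import *
S=load('s10')
R0=Ro.from_euler('z',1.6863-np.pi/2).as_matrix()
for dz in (.0505,.047):
  h=np.array([.6052,.2052,.1635+dz])
  print(dz,[proj(S,h+R0@np.array(l)/1000)[0].round(1).tolist() for l in ((89,-80,-60),(89,80,-60),(87,-90,-38),(87,90,-38),(-115,-90,-38))])
F=frameR(.1155);o=np.array([.5934,.2036,.112])
print('rail',[proj(S,o+F@np.array(l)/1000)[0].round(1).tolist() for l in ((96,-120,0),(96,120,0))])
crop('s10',320,215,110,45,7,'s10e')"
```

```text
0.0505 [[345.9, 244.5], [405.2, 233.8], [342.6, 237.8], [409.9, 225.9], [316.1, 191.4]]
0.047 [[345.8, 245.6], [405.0, 234.9], [342.5, 238.9], [409.6, 227.0], [316.1, 192.4]]
rail [[328.3, 242.4], [416.6, 226.8]]
```

View pics/s10e.png

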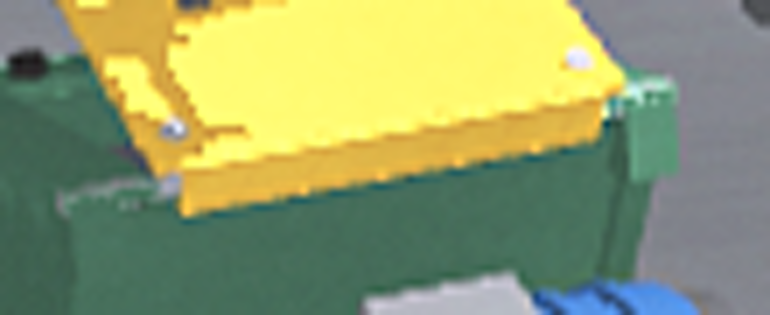

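```bash
python3 -m jog '[[[0,0,4,0,8],[-0.5,0,3,0,8],[0,0,1.5,0,8],[0,0,0,0,8],[0,-2,0,0,8],[0,-2,0,0,8],[0,-1,0,0,8],[0,0,0,0,8],[0,0,0,0,8]]]' && python3 -c "
from h import *
togo([.6033,.2048,.158],1.6863)"
```

```text
t: 12.3
ee_pos: [0.6003, 0.2043, 0.1553]
tool_rot: [3.141, -0.0, 1.686]
ft_force: [0.2, -0.3, -3.6]
grip_width: 0.0115
t 12.3 tcp [0.6003 0.2043 0.1553] rot [ 3.1413e+00 -1.0000e-04  1.6864e+00] f [ 0.2 -0.3 -3.6] m [-0.1  -0.03 -0.03] w 11.5 q [0.22 0.52 1.56 0.   1.06 0.11]
turn deg 0.0 shift [ 0.1  3.  -2.7]
```

Now ease back until the lip meets the rail.

```bash
python3 -m jog '[[[0,-1,0,0,8],[0,-1,0,0,8],[0,0,0,0,8],[0,0,0,0,8]]]' && python3 -m jog '[[[0,-1,0,0,8],[0,0,0,0,8],[0,0,0,0,8]]]' && python3 -m jog '[[[0,-1,0,0,8],[0,0,0,0,8],[0,0,0,0,8]]]'
```

```text
t: 12.7
ee_pos: [0.5983, 0.2041, 0.1552]
tool_rot: [3.141, -0.0, 1.686]
ft_force: [-0.6, -0.5, -4.0]
grip_width: 0.0117
t: 13.0
ee_pos: [0.5973, 0.204, 0.1552]
tool_rot: [3.141, -0.0, 1.686]
ft_force: [-1.3, 0.1, -4.5]
grip_width: 0.012
t: 13.3
ee_pos: [0.5963, 0.2039, 0.1552]
tool_rot: [-3.142, -0.0, 1.686]
ft_force: [-1.0, 0.4, -5.0]
grip_width: 0.0114
```

```bash
python3 -m jog '[[[0,-1,0,0,8],[0,0,0,0,8],[0,0,0,0,8]]]' && python3 -m jog '[[[0,-1,0,0,8],[0,0,0,0,8],[0,0,0,0,8]]]' && python3 -c "
from h import *
snap('scene','s11')
crop('s11',290,150,170,150,4.4,'s11d')"
```

```text
t: 13.6
ee_pos: [0.5953, 0.2037, 0.1552]
tool_rot: [3.142, -0.0, 1.686]
ft_force: [-0.9, -0.1, -4.0]
grip_width: 0.0117
t: 13.9
ee_pos: [0.5943, 0.2036, 0.1553]
tool_rot: [3.141, -0.0, 1.686]
ft_force: [0.3, 0.3, -4.0]
grip_width: 0.0113
```

View pics/s11d.png

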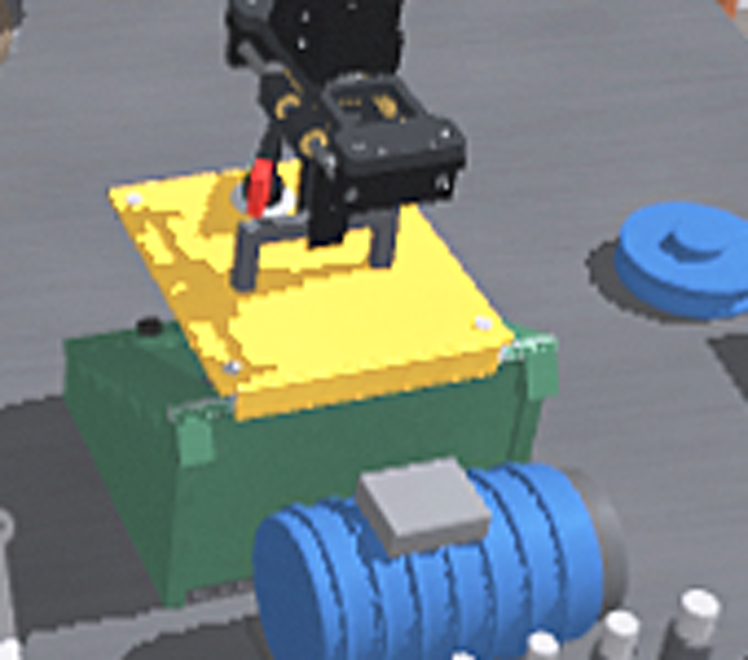

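```bash
python3 -m jog '[[[0,-1,0,0,8],[0,0,0,0,8],[0,0,0,0,8]]]' && python3 -m jog '[[[0,-1,0,0,8],[0,0,0,0,8],[0,0,0,0,8]]]' && python3 -m jog '[[[0,-1,0,0,8],[0,0,0,0,8],[0,0,0,0,8]]]'
```

```text
t: 14.25
ee_pos: [0.5938, 0.2034, 0.1553]
tool_rot: [3.141, 0.0, 1.686]
ft_force: [4.5, -0.6, -6.6]
grip_width: 0.0115
t: 14.55
ee_pos: [0.5936, 0.2033, 0.1551]
tool_rot: [3.139, 0.0, 1.686]
ft_force: [9.2, -0.7, -9.3]
grip_width: 0.0118
t: 14.85
ee_pos: [0.5935, 0.2032, 0.155]
tool_rot: [3.137, 0.0, 1.686]
ft_force: [13.8, -0.3, -13.6]
grip_width: 0.0116
```

```bash
python3 -m jog '[[[0,2,0,0,8],[0,2,0,0,8],[0,0,0,0,8],[0,0,0,0,8]]]' && python3 -m jog '[[[0,0,1,0,8],[0,0,1,0,8],[0,0,0,0,8],[0,0,0,0,8]]]' && python3 -m jog '[[[0,0,1,0,8],[0,0,0,0,8],[0,0,0,0,8]]]'
```

```text
t: 15.25
ee_pos: [0.5948, 0.2038, 0.1552]
tool_rot: [-3.141, -0.0, 1.686]
ft_force: [1.1, -0.0, -3.9]
grip_width: 0.0119
t: 15.65
ee_pos: [0.5952, 0.2038, 0.1532]
tool_rot: [-3.142, -0.0, 1.686]
ft_force: [-0.4, -0.2, -4.1]
grip_width: 0.0118
t: 15.95
ee_pos: [0.5953, 0.2038, 0.1522]
tool_rot: [3.142, -0.0, 1.686]
ft_force: [0.4, 0.6, -4.1]
grip_width: 0.0119
```

```bash
python3 -m jog '[[[0,0,1,0,8],[0,0,0,0,8],[0,0,0,0,8]]]' && python3 -m jog '[[[0,0,1,0,8],[0,0,0,0,8],[0,0,0,0,8]]]' && python3 -m jog '[[[0,0,1,0,8],[0,0,0,0,8],[0,0,0,0,8]]]'
```

```text
t: 16.25
ee_pos: [0.5953, 0.2037, 0.1512]
tool_rot: [-3.142, -0.0, 1.686]
ft_force: [0.2, -0.1, -4.1]
grip_width: 0.0114
t: 16.55
ee_pos: [0.5953, 0.2038, 0.1502]
tool_rot: [3.142, -0.0, 1.686]
ft_force: [0.7, -0.1, -4.3]
grip_width: 0.0116
t: 16.85
ee_pos: [0.5953, 0.2038, 0.1495]
tool_rot: [3.141, -0.0, 1.686]
ft_force: [-2.0, -0.9, -0.0]
grip_width: 0.0114
```

```bash
python3 -c "
import numpy as np
th=np.deg2rad(151.19+np.linspace(0,24.6,13)); P=91.3*np.c_[np.cos(th),np.sin(th)]
print(np.c_[np.diff(P[:,0]),-np.diff(P[:,1])].round(2).tolist(), P[-1]-P[0])"
python3 -m jog '[[[0,0,0,0,8],[0,0,0,0,8]]]' 14
```

```text
[[-1.52, 2.89], [-1.42, 2.94], [-1.31, 2.99], [-1.2, 3.04], [-1.09, 3.08], [-0.98, 3.11], [-0.87, 3.15], [-0.76, 3.18], [-0.64, 3.2], [-0.53, 3.22], [-0.41, 3.24], [-0.3, 3.25]] [-11.05452135 -37.29553424]
t: 17.05
ee_pos: [0.5953, 0.2038, 0.1491]
tool_rot: [-3.141, -0.0, 1.686]
ft_force: [-1.5, 0.0, -2.8]
grip_width: 0.0121
```

```bash
python3 -m jog '[[[0,-1.5,2.9,0,8],[0,-1.4,2.9,0,8],[0,-1.3,3,0,8],[0,-1.2,3,0,8],[0,0,0,0,8]]]' && python3 -c "
from h import *
snap('scene','s12')
crop('s12',290,150,170,150,4.4,'s12d')"
```

```text
t: 17.55
ee_pos: [0.5897, 0.2031, 0.1369]
tool_rot: [-3.141, -0.0, 1.686]
ft_force: [-1.3, 0.2, -1.4]
grip_width: 0.0132
```

View pics/s12d.png

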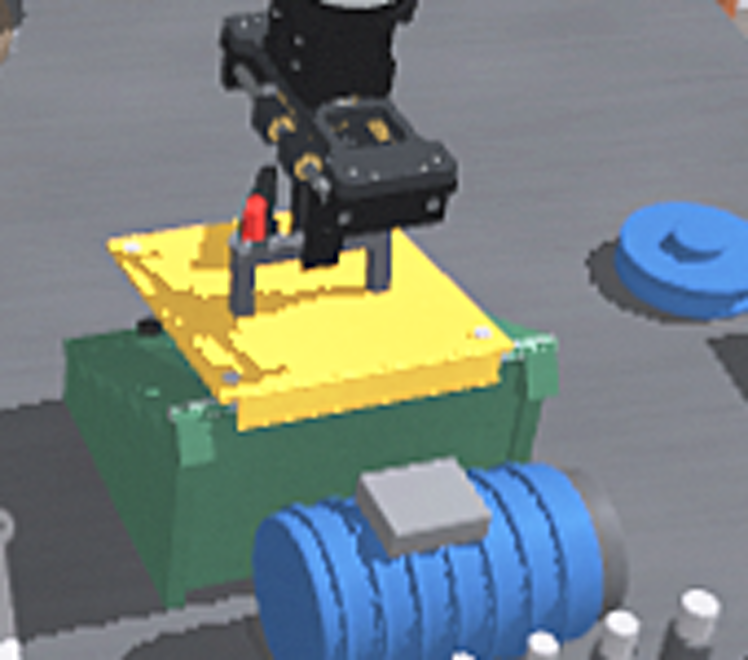

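```bash
python3 -m jog '[[[0,-1.1,3.1,0,8],[0,-1,3.1,0,8],[0,-0.9,3.1,0,8],[0,-0.8,3.2,0,8],[0,-0.6,3.2,0,8],[0,0,0,0,8]]]' && python3 -m jog '[[[0,-0.5,3.2,0,8],[0,-0.4,3.2,0,8],[0,0,0,0,8]]]' && python3 -c "
from h import *
snap('scene','s13')
crop('s13',290,150,170,150,4.4,'s13d')"
```

```text
t: 18.2
ee_pos: [0.5854, 0.2025, 0.1212]
tool_rot: [-3.141, 0.0, 1.686]
ft_force: [-1.6, 0.7, -1.4]
grip_width: 0.0153
t: 18.5
ee_pos: [0.5846, 0.2025, 0.1151]
tool_rot: [-3.142, -0.0, 1.686]
ft_force: [-0.7, 0.4, -1.4]
grip_width: 0.0156
```

View pics/s13d.png

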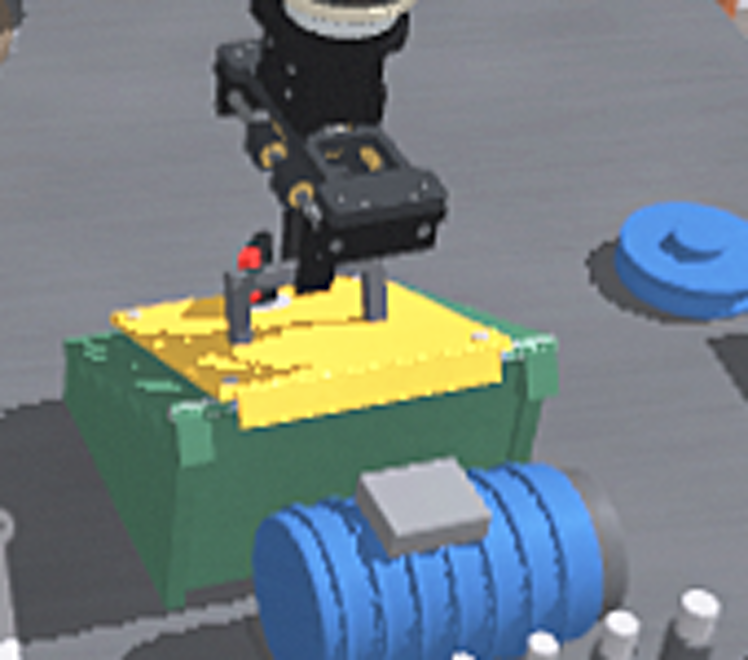

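```bash
python3 -m jog '[[[0,-0.3,2,0,8],[0,0,0,0,8],[0,0,0,0,8]]]' && python3 -m jog '[[[0,-0.2,2,0,8],[0,0,0,0,8],[0,0,0,0,8]]]' && python3 -m jog '[[[0,-0.1,1.5,0,8],[0,0,0,0,8],[0,0,0,0,8]]]'
```

```text
t: 18.85
ee_pos: [0.5847, 0.2025, 0.1139]
tool_rot: [3.141, -0.0, 1.686]
ft_force: [-1.1, -0.3, 5.4]
grip_width: 0.0156
t: 19.15
ee_pos: [0.5846, 0.2026, 0.1124]
tool_rot: [3.14, -0.0, 1.686]
ft_force: [-1.4, 0.1, 8.5]
grip_width: 0.0161
t: 19.45
ee_pos: [0.5846, 0.2026, 0.1112]
tool_rot: [3.14, -0.0, 1.686]
ft_force: [-2.5, -0.5, 11.4]
grip_width: 0.0154
```

```bash
python3 -m jog '[[[0,0.2,-2,0,8],[0,0.2,-1.5,0,8],[0,0,0,0,8],[0,0,0,0,18],[0,0,0,0,24],[0,0,0,0,32],[0,0,0,0,36],[0,0,0,0,36],[0,0,0,0,36]]]' && python3 -m jog '[[[0,0,-6,0,36],[0,0,-12,0,36],[0,0,-20,0,36],[0,0,-20,0,36],[0,0,-25,0,36],[0,-30,-25,0,36],[0,-40,0,0,36],[0,-40,0,0,36],[0,-20,0,0,36],[0,0,0,0,36]]]' && python3 -c "
from h import *
togo([.5,.2,.25],1.6863)
snap('scene','s14');snap('top','t14')
crop('s14',290,180,150,120,5,'s14d');crop('t14',160,130,110,110,5.4,'t14d')"
```

```text
t: 20.35
ee_pos: [0.5845, 0.2025, 0.1132]
tool_rot: [-3.142, -0.0, 1.686]
ft_force: [0.5, -0.7, -0.6]
grip_width: 0.0357
t: 21.35
ee_pos: [0.4536, 0.1874, 0.223]
tool_rot: [3.14, -0.0, 1.687]
ft_force: [1.0, 0.2, 0.0]
grip_width: 0.036
t 21.35 tcp [0.4536 0.1874 0.223 ] rot [ 3.140e+00 -3.000e-04  1.687e+00] f [1.  0.2 0. ] m [-0.08  0.04 -0.04] w 36.0 q [0.26 0.25 1.82 0.   1.08 0.14]
turn deg 0.04 shift [  7.1  47.6 -27. ]
```

View pics/s14d.png

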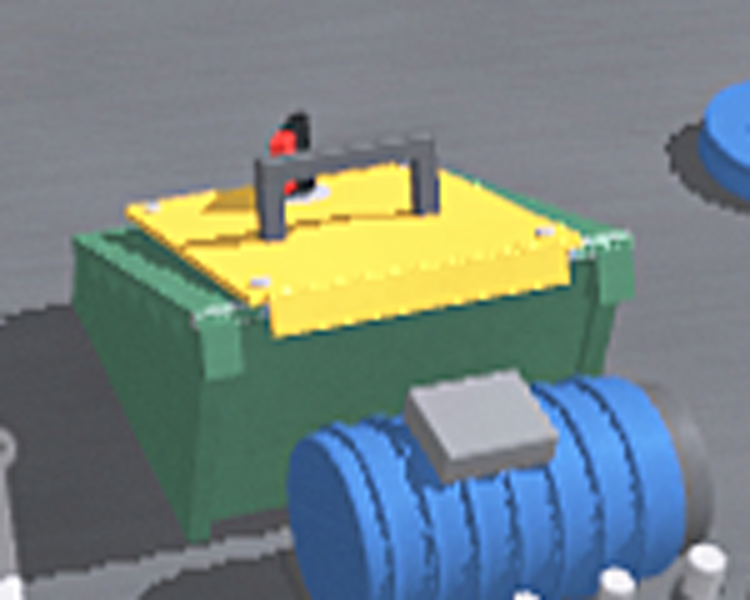

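View pics/t14d.png

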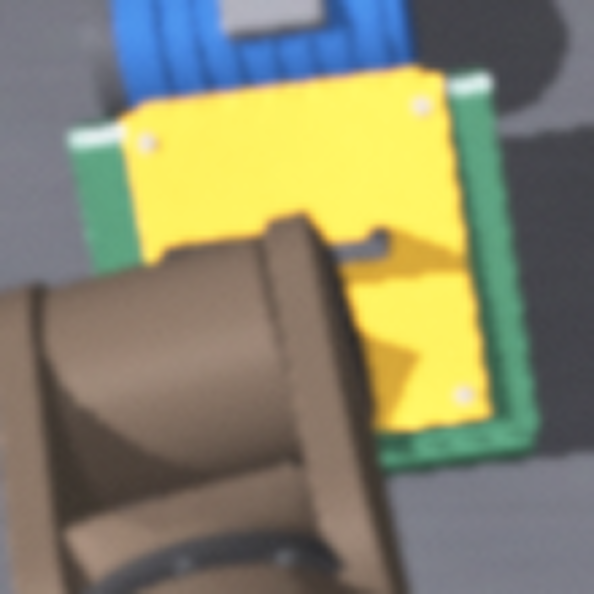

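```bash
python3 -m jog '[[[-15,0,0,0,36],[-35,0,0,0,36],[-45,0,0,0,36],[-45,0,0,0,36],[-45,0,0,0,36],[-35,0,0,0,36],[-20,0,0,0,36],[0,0,0,0,36]]]' && python3 -c "
from h import *
snap('scene','s15');snap('top','t15')
crop('s15',300,190,110,80,7,'s15d');crop('t15',165,135,105,95,7,'t15d')"
```

```text
t: 22.25
ee_pos: [0.4843, -0.0535, 0.2212]
tool_rot: [3.141, 0.0, 1.683]
ft_force: [-0.6, 0.3, 0.6]
grip_width: 0.0361
```

View pics/s15d.png

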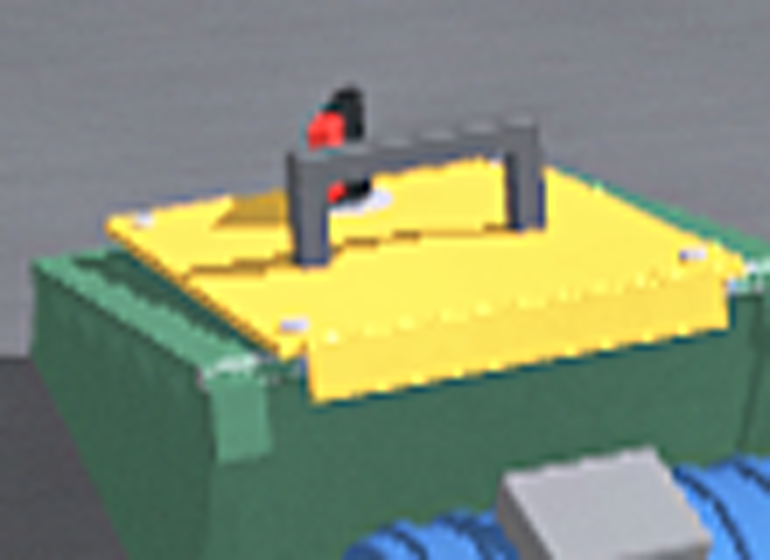

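View pics/t15d.png

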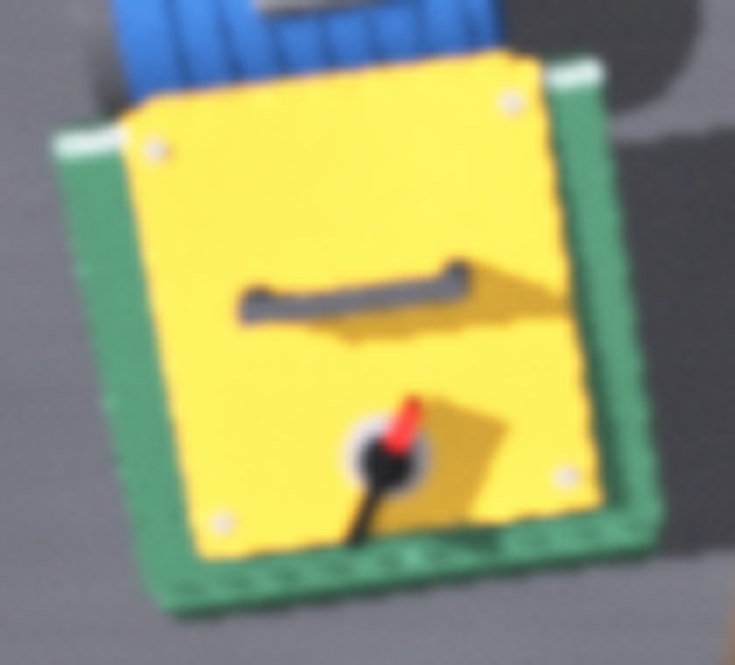

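```bash
cat > cov.py <<'E'
from h import *
from scipy.optimize import least_squares
def Rc(yaw,tilt): return Ro.from_euler('z',yaw).as_matrix()@Ro.from_euler('y',-tilt).as_matrix()
E
python3 -c "
from cov import *
T=load('t15');S=load('s15')
t=lambda u,v:np.array([(u+.5)/7-.5+165,(v+.5)/7-.5+135]); s=lambda u,v:np.array([(u+.5)/7-.5+300,(v+.5)/7-.5+190])
obs=[(T,(-115,90,-38),t(203,558)),(T,(-115,-90,-38),t(605,504)),(T,(0,0,7),t(356,295)),(T,(87,-90,-38),t(547,62)),
(S,(-115,-90,-38),s(108,220)),(S,(89,-80,-60),s(315,402)),(S,(89,80,-60),s(727,325))]
def f(o,sel=None):
  R=Rc(o[3],np.deg2rad(24.6)); h=np.array([o[0],o[1],o[2]])
  return np.concatenate([proj(c,h+R@np.array(l)/1000)[0]-uv for c,l,uv in obs if sel is None or c is sel])
p0=[.5845,.2026,.1653,.1155]
print(f(p0).reshape(-1,2).round(1).tolist())
r=least_squares(f,p0,x_scale=[.01,.01,.01,.1]); print(r.x.round(4),f(r.x).reshape(-1,2).round(1).tolist())
g=lambda o:f([o[0],o[1],.1653,o[2]],T)
r=least_squares(g,[.5845,.2026,.1155]); print('top',r.x.round(4),r.fun.round(1).tolist())
for h,yaw in ((np.array(p0[:3]),.1155),(np.array([r.x[0],r.x[1],.1653]),.1155)):
  R=Rc(yaw,np.deg2rad(24.6)); 
  k=h+R@np.array([-80,0,-14])/1000; print('knob',k, 'proj hubtop',proj(T,h+R@np.array([-80,0,2])/1000), 'obs mid',(t(358,540)+t(413,402))/2)
  # wing ends on plane z=+2 cover
  o,d=ray(T,[t(413,402),t(358,540)]); n=R[:,2]; q=h+R@np.array([0,0,2])/1000
  X=o+d*(((q-o)@n)/(d@n))[:,None]; L=(X-h)@R*1000; print('wing ends cover mm',L.round(1).tolist()); dd=L[0]-L[1]; print('angle',np.arctan2(dd[1],dd[0]),'value',-.54-np.arctan2(dd[1],dd[0]),np.hypot(dd[0],dd[1]),'mid',(L.mean(0)))
  w=X[0]-X[1]; print('world dir',np.arctan2(w[1],w[0]))
"
```

```text
[[-0.8, -0.2], [-1.7, 0.2], [-1.5, 1.0], [-2.4, -0.4], [-0.0, -1.6], [0.5, -1.6], [0.6, -1.3]]
[0.5862 0.1998 0.1618 0.1141] [[0.3, -0.6], [-0.8, -0.1], [-0.4, 0.7], [-1.4, -0.6], [-0.9, -0.3], [-0.6, -0.0], [-0.5, 0.3]]
top [0.5852 0.1975 0.1034] [0.5, -0.7, -0.3, 0.3, 0.2, 0.8, -0.3, -0.4]
knob [0.51803485 0.19488896 0.11926823] proj hubtop [[218.26205986 203.07852843]] obs mid [219.64285714 201.85714286]
wing ends cover mm [[-48.0, -21.2, 2.0], [-105.9, 12.0, 2.0]]
angle -0.5203732951291294 value -0.019626704870870593 66.81126641414275 mid [-76.95109087  -4.62276178   2.        ]
world dir -0.44687478292765054
knob [0.51875365 0.18974411 0.11926823] proj hubtop [[219.95257918 202.8185605 ]] obs mid [219.64285714 201.85714286]
wing ends cover mm [[-48.1, -16.0, 2.0], [-106.1, 17.2, 2.0]]
angle -0.5203732951291299 value -0.01962670487087015 66.81407387742668 mid [-77.07381843   0.57660377   2.        ]
world dir -0.446874782927651
```

```bash
python3 -c "
from h import *
togo([.516,.1935,.19],1.6863)"
```

```text
t 22.35 tcp [ 0.4836 -0.0511  0.2212] rot [-3.1414e+00 -4.0000e-04  1.6851e+00] f [-0.  -0.7 -0.4] m [-0.07  0.04  0.01] w 36.1 q [-0.24  0.24  1.83  0.    1.07 -0.36]
turn deg -0.07 shift [239.3  60.3  31.2]
```

```bash
python3 -m jog '[[[15,4,0,0,34],[33,8,0,0,34],[42,11,0,0,34],[42,11,0,0,34],[42,11,0,0,34],[35,9,0,-3,34],[20,4,10,-6,34],[8,1.5,10,-7,34],[0,0,10,-8,34],[0,0,0,-8,34],[0,0,0,-8,34],[0,0,0,-8,34],[0,0,0,-7.5,34],[0,0,0,-2,34],[0,0,0,0,34]]]' && python3 -c "
from h import *
togo([.516,.1935,.076],2.687)
snap('scene','s16')
crop('s16',290,120,150,140,5,'s16d')"
```

```text
t: 23.85
ee_pos: [0.5122, 0.1927, 0.1914]
tool_rot: [3.141, -0.0, 2.692]
ft_force: [-0.6, 0.1, -0.2]
grip_width: 0.0344
t 23.85 tcp [0.5122 0.1927 0.1914] rot [ 3.1414e+00 -1.0000e-04  2.6918e+00] f [-0.6  0.1 -0.2] m [-0.06  0.02  0.05] w 34.4 q [ 0.24  0.36  1.73  0.    1.05 -0.88]
turn deg 0.27 shift [ -3.1   2.4 115.4]
```

View pics/s16d.png

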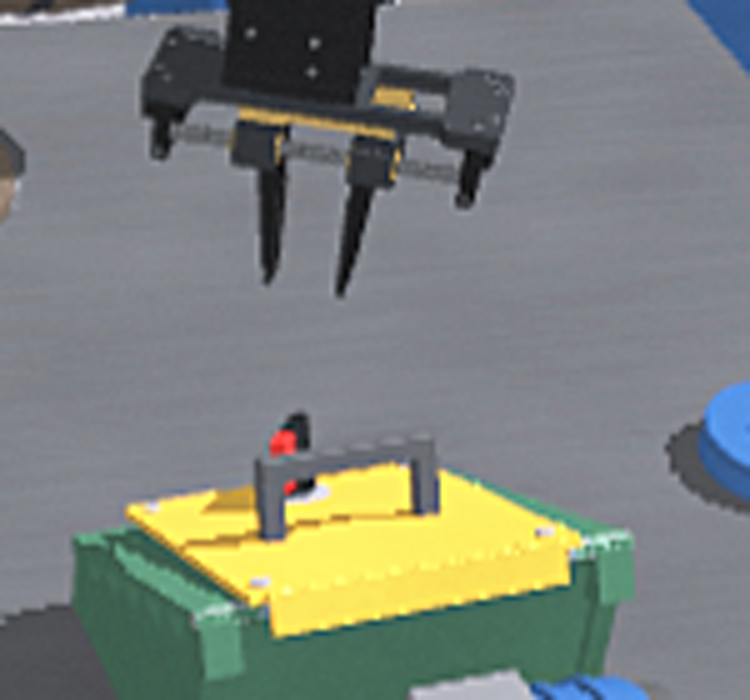

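```bash
python3 -m jog '[[[-1,0.8,15,0.3,34],[-1,0.8,25,0,34],[-1,0.8,25,0,34],[0,0,18,0,34],[0,0,8,0,34],[0,0,0,0,34]]]' && python3 -c "
from h import *
togo([.516,.1935,.076],2.687)
snap('scene','s17')
crop('s17',300,160,110,90,7,'s17d')"
```

```text
t: 24.5
ee_pos: [0.5158, 0.1926, 0.0996]
tool_rot: [-3.141, -0.001, 2.684]
ft_force: [-0.4, -0.6, -1.1]
grip_width: 0.034
t 24.5 tcp [0.5158 0.1926 0.0996] rot [-3.1407e+00 -1.3000e-03  2.6844e+00] f [-0.4 -0.6 -1.1] m [-0.04 -0.02 -0.02] w 34.0 q [ 0.24  0.48  1.83  0.    0.84 -0.88]
turn deg -0.15 shift [ 0.2  0.9 23.6]
```

View pics/s17d.png

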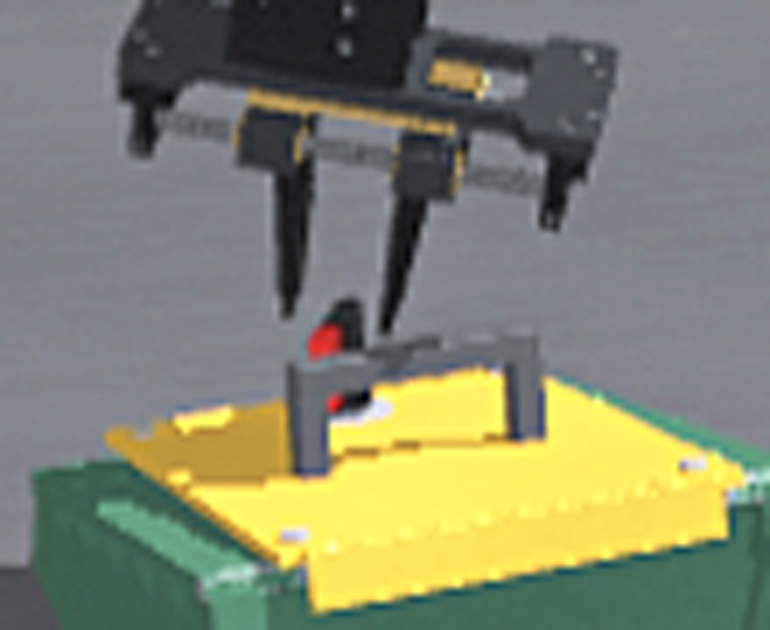

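```bash
python3 -m jog '[[[0,0.5,8,0,34],[0,0,8,0,34],[0,0,6,0,34],[0,0,0,0,28],[0,0,0,0,20],[0,0,0,0,8],[0,0,0,0,6],[0,0,0,0,6]]]' 15 && python3 -c "
from h import *
togo([.516,.1935,.076],2.687)
snap('scene','s18')
crop('s18',300,160,110,90,7,'s18d')"
```

```text
t: 25.35
ee_pos: [0.5163, 0.1927, 0.0785]
tool_rot: [3.142, -0.0, 2.685]
ft_force: [-0.8, -0.4, 0.8]
grip_width: 0.013
t 25.35 tcp [0.5163 0.1927 0.0785] rot [ 3.1416e+00 -1.0000e-04  2.6847e+00] f [-0.8 -0.4  0.8] m [-0.06  0.19  0.05] w 13.0 q [ 0.24  0.51  1.84  0.    0.79 -0.88]
turn deg -0.13 shift [0.6 0.6 2.5]
```

View pics/s18d.png

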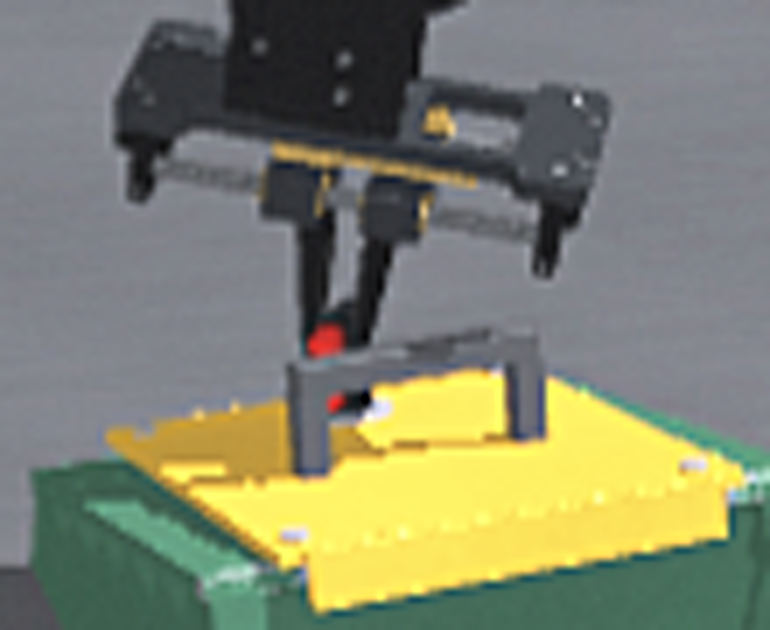

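```bash
python3 -m jog '[[[-0.5,0.3,2,0,6],[-0.5,0.3,2,0,6],[-0.4,0.3,2,0,6],[0,0,0,0,6],[0,0,0,0,6]]]' 25 && python3 -m jog '[[[-0.3,0.2,1.5,0,6],[0,0,0,0,6],[0,0,0,0,6]]]' && python3 -m jog '[[[0,0,1.5,0,6],[0,0,0,0,6],[0,0,0,0,6]]]' && python3 -c "
from h import *
togo([.516,.1935,.076],2.687)"
```

```text
t: 25.9
ee_pos: [0.5179, 0.1929, 0.0725]
tool_rot: [-3.142, -0.0, 2.685]
ft_force: [-5.2, -1.6, 7.7]
grip_width: 0.0126
t: 26.2
ee_pos: [0.5183, 0.1929, 0.0712]
tool_rot: [3.141, 0.0, 2.685]
ft_force: [-5.7, -2.0, 10.1]
grip_width: 0.013
t: 26.5
ee_pos: [0.5184, 0.1929, 0.0707]
tool_rot: [3.141, 0.001, 2.685]
ft_force: [-9.1, -3.9, 19.0]
grip_width: 0.0127
t 26.5 tcp [0.5184 0.1929 0.0707] rot [3.1410e+00 7.0000e-04 2.6846e+00] f [-9.1 -3.9 19. ] m [-0.37  1.06 -0.07] w 12.7 q [ 0.24  0.52  1.85  0.    0.77 -0.88]
turn deg -0.14 shift [ 2.4 -0.6 -5.3]
```

```bash
python3 -m jog '[[[0,0,-0.8,3,6],[0,0,0,5,6],[0,0,0,6,6],[0,0,0,6,6],[0,0,0,6,6],[0,0,0,4,6],[0,0,0,0,6]]]' && python3 -c "
from h import *
togo([.516,.1935,.076],2.687)
snap('scene','s19')
crop('s19',300,160,110,90,7,'s19d')"
```

```text
t: 27.2
ee_pos: [0.5179, 0.1929, 0.0704]
tool_rot: [-3.141, -0.0, 2.159]
ft_force: [-6.3, -3.0, 9.9]
grip_width: 0.0149
t 27.2 tcp [0.5179 0.1929 0.0704] rot [-3.1409e+00 -3.0000e-04  2.1589e+00] f [-6.3 -3.   9.9] m [-0.19  1.    0.15] w 14.9 q [ 0.24  0.52  1.85  0.    0.77 -0.35]
turn deg -30.26 shift [ 2.  -0.3 -5.6]
```

View pics/s19d.png

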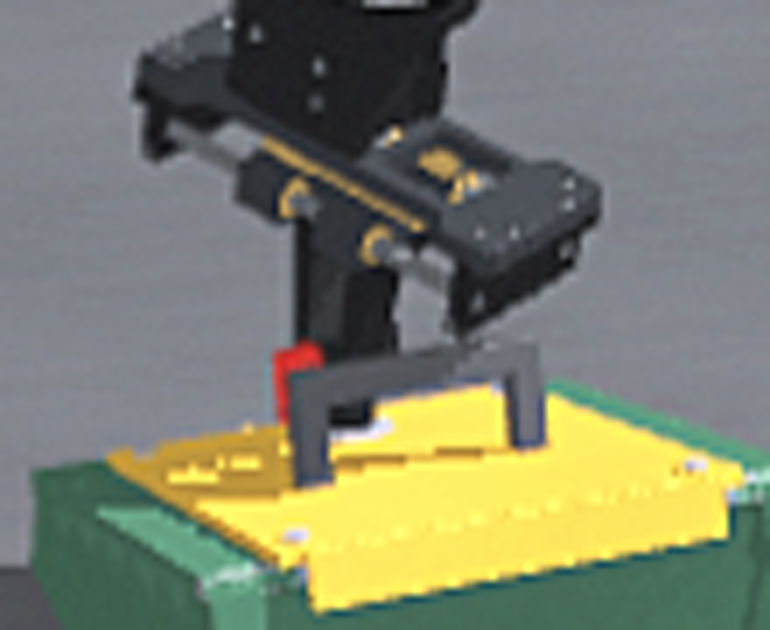

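```bash
python3 -c "
from cov import *
S=load('s19'); h=np.array([.5843,.2026,.1607]); R=Rc(.1155,np.deg2rad(27.5))
print('bar top end',[proj(S,h+R@np.array(l)/1000)[0].round(1).tolist() for l in ((6,50,7),(-6,50,7),(6,20,7))])
y=2.159;a=np.array([np.sin(y),-np.cos(y),0]);b=np.array([np.cos(y),np.sin(y),0]);p=np.array([.5179,.1929,.1054])
for z in (.078,.07,.06,.05): print(z,[proj(S,p+a*.09+b*g+[0,0,z])[0].round(1).tolist() for g in (-.0375,.0375)])
print('obs bracket low',(460/7+300,335/7+160),(580/7+300,270/7+160))"
```

```text
bar top end [[377.4, 205.9], [375.5, 205.2], [366.9, 207.6]]
0.078 [[366.7, 210.5], [384.8, 199.2]]
0.07 [[366.3, 212.9], [384.4, 201.6]]
0.06 [[365.9, 216.0], [383.9, 204.6]]
0.05 [[365.5, 219.0], [383.4, 207.6]]
obs bracket low (365.7142857142857, 207.85714285714286) (382.8571428571429, 198.57142857142856)
```

```bash
python3 -m jog '[[[0,0,0.2,4,6],[0,0,0,6,6],[0,0,0,6,6],[0,0,0,6,6],[0,0,0,6,6],[0,0,0,2,6],[0,0,0,0,6]]]' && python3 -c "
from h import *
togo([.518,.1929,.0704],1.686)
snap('scene','s20')
crop('s20',300,160,110,90,7,'s20d')"
```

```text
t: 27.95
ee_pos: [0.5176, 0.1928, 0.0702]
tool_rot: [-3.14, 0.0, 1.636]
ft_force: [-8.0, -2.7, 10.8]
grip_width: 0.0159
t 27.95 tcp [0.5176 0.1928 0.0702] rot [-3.1402e+00  3.0000e-04  1.6364e+00] f [-8.  -2.7 10.8] m [-0.43  1.16  0.1 ] w 15.9 q [ 0.24  0.52  1.85 -0.    0.77  0.17]
turn deg -2.84 shift [ 0.1  0.4 -0.2]
```

View pics/s20d.png

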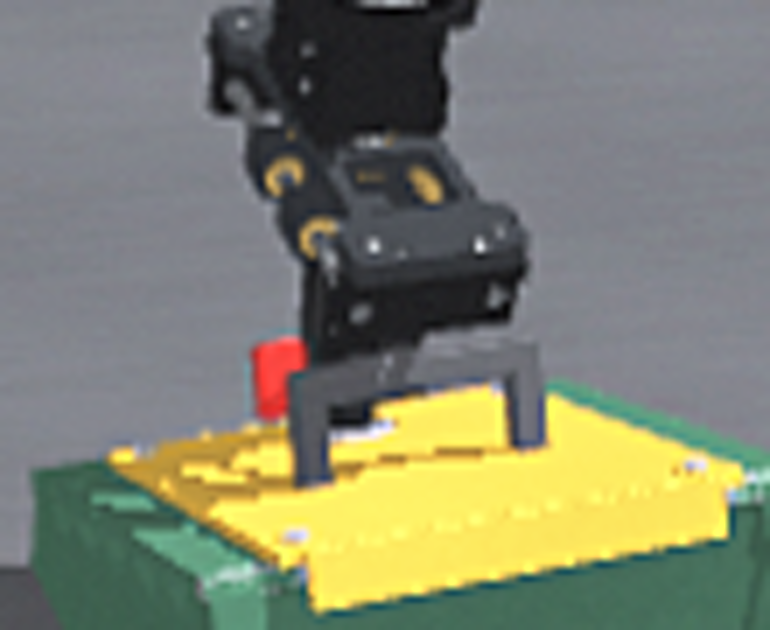

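```bash
python3 -m jog '[[[0,0,0,4,6],[0,0,0,6,6],[0,0,0,6,6],[0,0,0,6,6],[0,0,0,6,6],[0,0,0,2,6],[0,0,0,0,6]]]' && python3 -c "
from h import *
togo([.518,.1929,.0704],1.686)
snap('scene','s21')
crop('s21',300,160,110,90,7,'s21d')"
```

```text
t: 28.7
ee_pos: [0.5171, 0.193, 0.0703]
tool_rot: [-3.14, 0.001, 1.113]
ft_force: [-10.5, -1.3, 12.1]
grip_width: 0.0151
t 28.7 tcp [0.5171 0.193  0.0703] rot [-3.1397e+00  1.1000e-03  1.1128e+00] f [-10.5  -1.3  12.1] m [-0.22  1.61  0.04] w 15.1 q [0.24 0.52 1.85 0.   0.77 0.7 ]
turn deg -32.84 shift [-0.2  0.8 -0.1]
```

View pics/s21d.png

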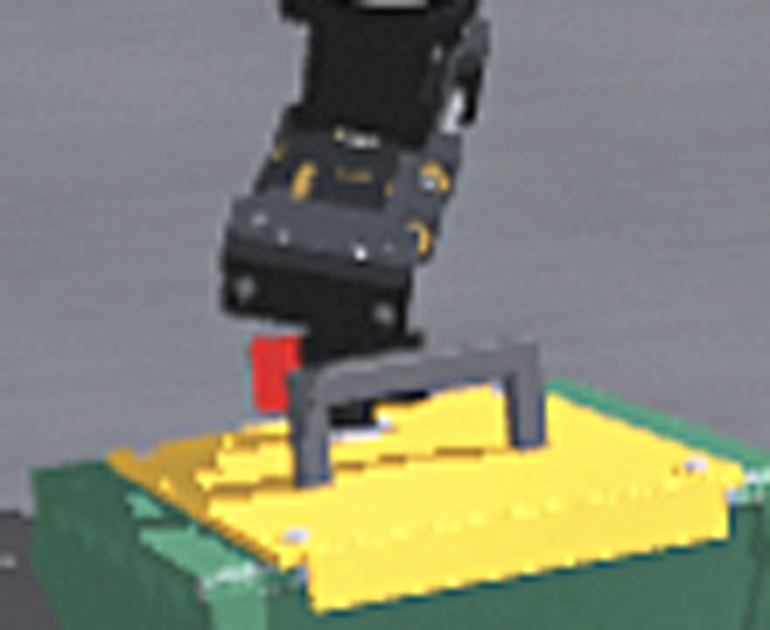

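```bash
python3 -m jog '[[[-0.8,-1.2,0,0,6],[0,0,0,4,6],[0,0,0,6,6],[0,0,0,6,6],[0,0,0,6,6],[0,0,0,4,6],[0,0,0,0,6]]]' && python3 -c "
from h import *
togo([.518,.1929,.0704],.1155)
snap('scene','s22')
crop('s22',300,160,110,90,7,'s22d')"
```

```text
t: 29.45
ee_pos: [0.5168, 0.193, 0.0704]
tool_rot: [-3.141, -0.0, 0.658]
ft_force: [-6.7, 0.4, 10.7]
grip_width: 0.0128
t 29.45 tcp [0.5168 0.193  0.0704] rot [-3.1413e+00 -2.0000e-04  6.5760e-01] f [-6.7  0.4 10.7] m [-0.18  1.01 -0.16] w 12.8 q [0.24 0.52 1.85 0.   0.77 1.15]
turn deg 31.06 shift [1.2 0.2 0. ]
```

View pics/s22d.png

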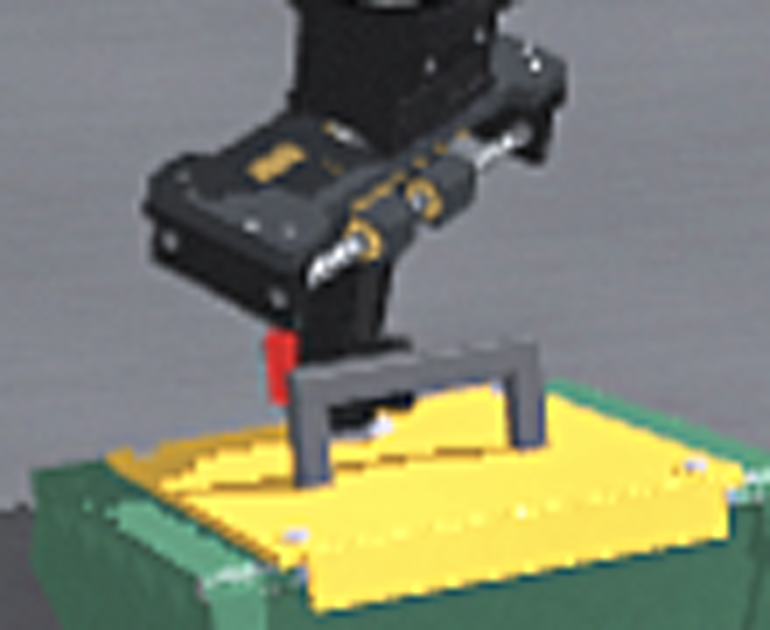

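```bash
python3 -m jog '[[[-0.9,-0.5,0,3,6],[0,0,0,6,6],[0,0,0,6,6],[0,0,0,6,6],[0,0,0,4,6],[0,0,0,0,6],[0,0,0,0,6]]]' && python3 -c "
from h import *
togo([.518,.1929,.0704],.1155)"
```

```text
t: 30.2
ee_pos: [0.5162, 0.193, 0.0704]
tool_rot: [-3.141, -0.001, 0.223]
ft_force: [-3.3, 2.3, 8.6]
grip_width: 0.0103
t 30.2 tcp [0.5162 0.193  0.0704] rot [-3.1411e+00 -1.0000e-03  2.2340e-01] f [-3.3  2.3  8.6] m [ 0.06  0.58 -0.1 ] w 10.3 q [0.24 0.52 1.85 0.   0.77 1.58]
turn deg 6.18 shift [ 1.8  0.3 -0. ]
```

```bash
python3 -m jog '[[[0,0,0,2,6],[0,0,0,2,6],[0,0,0,0,6],[0,0,0,0,6]]]' && python3 -m jog '[[[0,0,0,2,6],[0,0,0,0,6],[0,0,0,0,6]]]' && python3 -m jog '[[[0,0,0,2,6],[0,0,0,0,6],[0,0,0,0,6]]]' && python3 -c "
from h import *
togo([.518,.1929,.0704],.1155)"
```

```text
t: 30.6
ee_pos: [0.5162, 0.1931, 0.0704]
tool_rot: [-3.141, -0.001, 0.154]
ft_force: [-3.7, 2.7, 8.2]
grip_width: 0.0099
t: 30.9
ee_pos: [0.5162, 0.1932, 0.0704]
tool_rot: [-3.141, -0.001, 0.119]
ft_force: [-4.3, 2.2, 7.8]
grip_width: 0.0095
t: 31.2
ee_pos: [0.5162, 0.1933, 0.0704]
tool_rot: [-3.141, -0.001, 0.085]
ft_force: [-4.3, 2.8, 7.7]
grip_width: 0.0101
t 31.2 tcp [0.5162 0.1933 0.0704] rot [-3.1408e+00 -1.1000e-03  8.5000e-02] f [-4.3  2.8  7.7] m [0.74 0.75 0.5 ] w 10.1 q [0.24 0.52 1.85 0.   0.77 1.72]
turn deg -1.75 shift [ 1.7  0.6 -0. ]
```

```bash
python3 -m jog '[[[0,0,-1,-0.7,6],[0,0,-1,0,6],[0,0,0,0,6],[0,0,0,0,6]]]' && python3 -c "
from h import *
togo([.518,.1929,.0704],.1155)" && python3 -m jog '[[[0,0,0,0,14],[0,0,0,0,20],[0,0,0,0,28],[0,0,0,0,32],[0,0,0,0,32]]]' && python3 -m jog '[[[0,0,-4,0,32],[0,0,-10,0,32],[0,0,-20,0,32],[0,0,-25,0,32],[0,0,-30,0,32],[0,0,-30,0,32],[0,0,-20,0,32],[0,0,0,0,32]]]' && python3 -c "
from h import *
togo([.46,-.05,.21],.1155)
snap('scene','s23')
crop('s23',300,160,110,90,7,'s23d')"
```

```text
t: 31.6
ee_pos: [0.5157, 0.1932, 0.072]
tool_rot: [-3.141, 0.0, 0.097]
ft_force: [-4.6, 3.3, 4.7]
grip_width: 0.0098
t 31.6 tcp [0.5157 0.1932 0.072 ] rot [-3.1409e+00  1.0000e-04  9.7100e-02] f [-4.6  3.3  4.7] m [0.74 0.98 0.4 ] w 9.8 q [0.24 0.52 1.85 0.   0.77 1.71]
turn deg -1.06 shift [2.2 0.6 1.6]
t: 32.1
ee_pos: [0.5161, 0.1925, 0.0718]
tool_rot: [-3.142, -0.0, 0.096]
ft_force: [0.2, -1.2, 0.4]
grip_width: 0.0317
t: 32.9
ee_pos: [0.517, 0.1929, 0.2145]
tool_rot: [-3.141, -0.006, 0.096]
ft_force: [0.8, 0.2, -0.4]
grip_width: 0.0323
t 32.9 tcp [0.517  0.1929 0.2145] rot [-3.1407 -0.0056  0.0964] f [ 0.8  0.2 -0.4] m [-0.04  0.19  0.07] w 32.3 q [0.24 0.35 1.69 0.   1.1  1.71]
turn deg -1.1 shift [-84.7 234.7   4.5]
```

View pics/s23d.png

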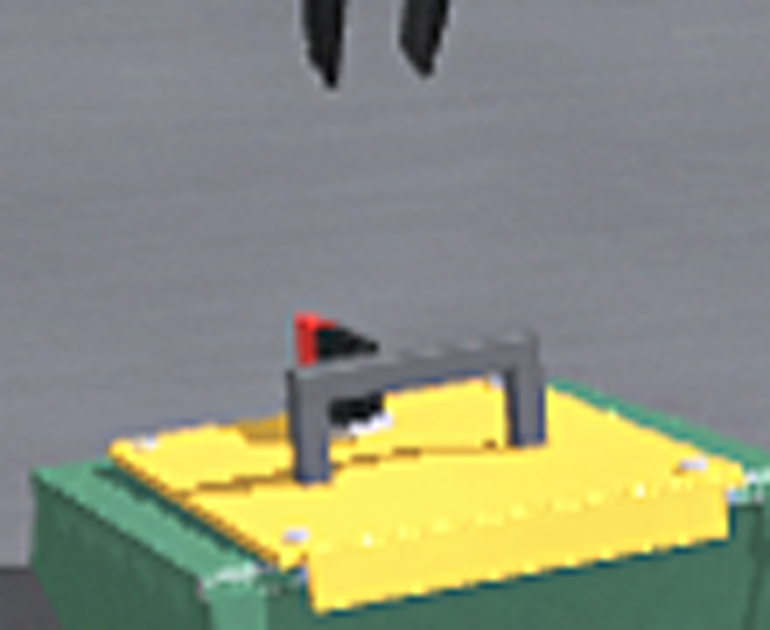

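```bash
python3 -m jog '[[[0,15,0,0,32],[-6,35,0,0,32],[-10,45,0,0,32],[-10,45,0,0,32],[-10,45,0,0,32],[-10,35,0,0,32],[0,18,0,0,32],[0,0,0,0,32],[0,0,0,0,32]]]' && python3 -c "
from h import *
snap('scene','s24');snap('top','t24')
crop('s24',300,190,110,80,7,'s24d');crop('t24',165,135,105,95,7,'t24d')"
```

```text
t: 33.85
ee_pos: [0.4925, -0.0491, 0.2101]
tool_rot: [-3.141, 0.001, 0.095]
ft_force: [-0.4, 0.1, 0.5]
grip_width: 0.032
```

View pics/s24d.png

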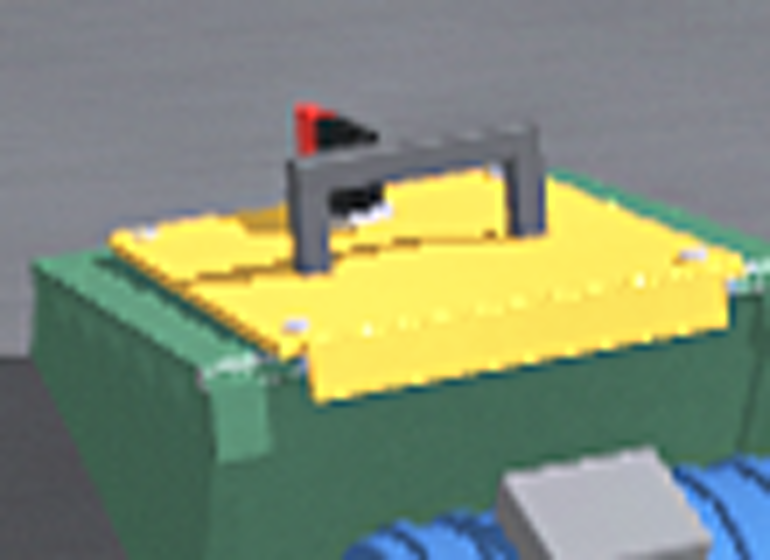

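View pics/t24d.png

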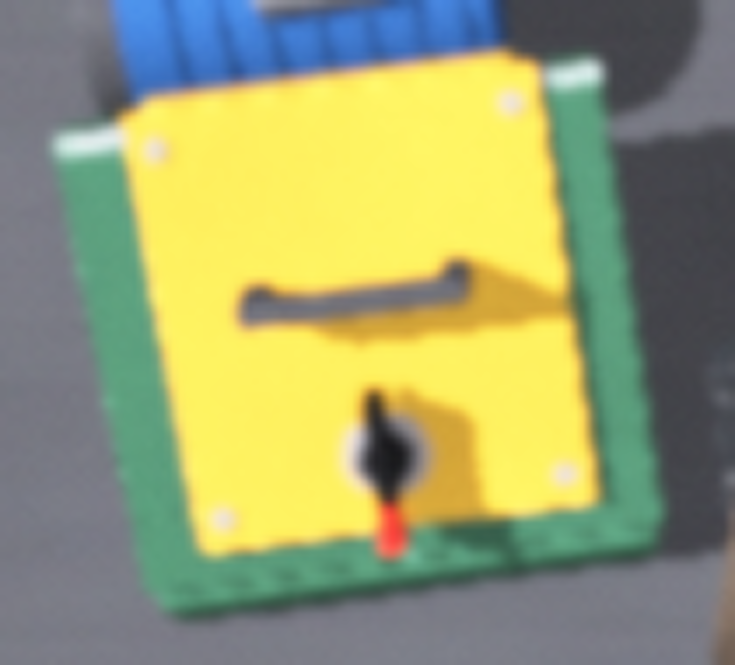

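```bash
python3 -c "
from cov import *
T=load('t24');S=load('s24')
t=lambda u,v:np.array([(u+.5)/7-.5+165,(v+.5)/7-.5+135]); s=lambda u,v:np.array([(u+.5)/7-.5+300,(v+.5)/7-.5+190])
for h,yaw in ((np.array([.5852,.1975,.163]),.104),(np.array([.5845,.2026,.163]),.1155)):
  R=Rc(yaw,np.deg2rad(26.4)); o,d=ray(T,[t(390,548),t(372,397)]); n=R[:,2]; q=h+R@np.array([0,0,2])/1000
  X=o+d*(((q-o)@n)/(d@n))[:,None]; L=(X-h)@R*1000; dd=L[0]-L[1]; print(L.round(1).tolist(),'value',(-.54-np.arctan2(dd[1],dd[0]))%(2*np.pi))
# tilt of cover: compare plate corner near-left in scene before/after
obs=[(T,(-115,90,-38),t(203,556)),(T,(-115,-90,-38),t(603,501)),(T,(0,0,7),t(356,295)),(T,(87,-90,-38),t(547,62)),
(S,(-115,-90,-38),s(110,235)),(S,(89,-80,-60),s(315,402)),(S,(89,80,-60),s(727,325)),(S,(87,-90,-38),s(283,358)),(S,(87,90,-38),s(745,262))]
def f(o):
  R=Rc(o[3],o[4]); return np.concatenate([proj(c,o[:3]+R@np.array(l)/1000)[0]-uv for c,l,uv in obs])
r=least_squares(f,[.5845,.2026,.163,.1155,.46]); print(r.x.round(4),np.rad2deg(r.x[4]))
obs[0:2]=[(T,(-115,90,-38),t(203,558)),(T,(-115,-90,-38),t(605,504))]; 
obs[4]=(S,(-115,-90,-38),s(108,220))
r=least_squares(f,[.5845,.2026,.163,.1155,.46]); print('before',r.x.round(4),np.rad2deg(r.x[4]))
"
```

```text
[[-112.2, 3.4, 2.0], [-43.3, 1.0, 2.0]] value 2.637269466475024
[[-112.0, -0.6, 2.0], [-43.2, -3.7, 2.0]] value 2.647547173550658
[0.5864 0.2003 0.1582 0.1187 0.4528] 25.9458108345656
before [0.5864 0.2001 0.1611 0.1205 0.4229] 24.230395363412427
```

```bash
python3 -c "
from h import *
a=load('top0')['image'].astype(int);b=load('t24')['image'].astype(int)
def cen(im,lo,hi,box):
    h=cv2.cvtColor(im.astype(np.uint8),cv2.COLOR_BGR2HSV); m=cv2.inRange(h,lo,hi); x0,y0,x1,y1=box; k=np.zeros_like(m);k[y0:y1,x0:x1]=m[y0:y1,x0:x1]; M=cv2.moments(k,True); return M['m00'],round(M['m10']/max(M['m00'],1),1),round(M['m01']/max(M['m00'],1),1)
for n,lo,hi,box in (('reel',(100,120,60),(125,255,255),(405,175,450,215)),('pulley',(100,120,60),(125,255,255),(90,215,140,260)),('bushes',(15,100,120),(30,255,255),(270,190,300,242)),('hammer+block',(5,60,60),(22,255,255),(380,210,460,310))):
    print(n,cen(a,lo,hi,box),cen(b,lo,hi,box))
s0=load('scene0');s1=load('s24')
for n,lo,hi,box in (('bushes',(15,80,80),(30,255,255),(262,205,292,258)),('reel',(100,120,60),(125,255,255),(75,240,130,290)),('pulley',(100,120,60),(125,255,255),(425,190,470,225)),('hammer',(8,60,60),(22,255,255),(115,185,170,245))):
    print(n,cen(s0['image'],lo,hi,box),cen(s1['image'],lo,hi,box))
d=np.abs(s0['image'].astype(int)-s1['image'].astype(int)).max(2); print('wrench diff',(d[260:320,275:305]>60).sum())
"
```

```text
reel (665.0, 426.8, 195.8) (650.0, 426.7, 195.7)
pulley (914.0, 115.0, 237.4) (913.0, 115.0, 237.3)
bushes (294.0, 283.7, 216.7) (0.0, 0.0, 0.0)
hammer+block (1134.0, 425.6, 251.8) (1164.0, 425.1, 252.6)
bushes (568.0, 275.8, 232.1) (569.0, 275.8, 232.1)
reel (1173.0, 101.8, 264.7) (1162.0, 101.7, 264.9)
pulley (746.0, 447.2, 208.7) (747.0, 447.2, 208.6)
hammer (281.0, 133.4, 209.4) (326.0, 133.2, 207.9)
wrench diff 6
```

View pics/s24.png

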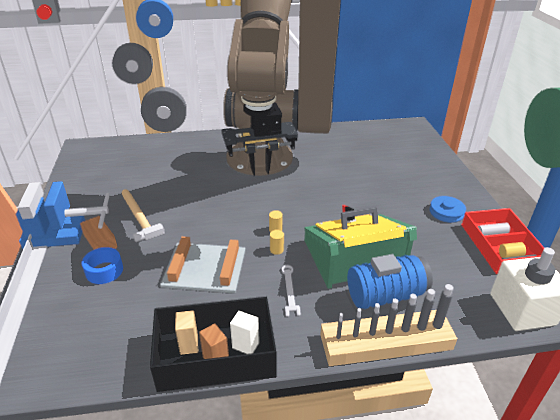

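```bash
python3 -c "
from plant import ticket, observe
s=observe(); print(s['t'],s['joint_vel'].round(3)); print(ticket.sign_off())"
```

```text
33.95 [ 0.011 -0.004 -0.005 -0.002  0.001 -0.001]
the job is handed in; nothing more can be done
None
```

The cover is back on the housing and latched, and I handed the job in at about 34 s. I gripped the handle, set the lip over the rail until I felt contact, and swung the cover down onto its pads. Then I gripped the wing, pressed with about 12–13 N, and turned it clockwise to its stop in one grasp, released it and moved the arm clear.

**Last checks**
- **Knob:** in the top view the red end points down the slope at about 2.64 rad (stop 2.6). At the stop the wrist moment about the tool axis jumped to about 0.5 N m.
- **Latch:** the tongue is hidden, so I judged the latch by the cover's angle. It settled 1.7° flatter than before pressing, which matches about 3 mm proud (8 mm before). I did not pull-test it.
- **Centring:** the handle's position when I let go of it, the scene view and the top view's centre lines put the cover within about 2 mm of centre. The fits with the top camera differ, giving up to 3–5 mm towards −y.
- **Bystanders:** the reel, pulley, bushes, wrench and hammer are where they were to within about a pixel or two. The top view could not see the bushes, because the arm hid them. The block was checked only together with the hammer.

**What disagreed**
- **Tool point:** the real fingertips sit about 35 mm above the reported TCP. The pictures showed it, and a first close over the handle met nothing. I corrected for it from then on.
- **Rail position:** contact showed the rail about 3 mm nearer the robot than the camera fit.
- **Press force:** it read 19 N vertically (about 21 N onto the cover) for a moment before turning, above the suggested 8–12 N. The highest wrist force I saw was about 22 N, against the 120 N limit.

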